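# Sort the objective canisters

### The arm

A 6-joint arm with a two-finger parallel gripper is mounted at the origin on the work surface; the furniture and walls round the work are solid. World frame = base frame: x ahead of the robot, y to its left, z up, the work surface at z = 0. Lengths are in mm, angles in rad, forces in N, time in s.
With the tool pointing down it reaches from about 350 to 875 mm from the base axis. Payload 4.2 kg.
Tool frame: the origin (TCP) lies midway between the tips of the shut fingers; the grasp point (between the pads) lies 19 mm behind it; z points along the fingers, y is the direction in which the jaws open and shut (so a half turn about z gives the same grasp; the last joint's range is limited). The gripper opens to 85 mm and grips with 20 to 120 N. Pads are 22 mm wide; open, the fingers measure 114 mm over their backs; the gripper's body (76 mm by 85 mm) begins 54 mm behind the grasp point. The pads swing forward as they close: fully open they stand 13 mm farther back than shut.
Start: joints at [1.389, 0.385, 0.008, 0, -1.194, -0.259], TCP at [266.631, 565.25, 231.312] pointing down, gripper open.
Joint ranges: [-3.14, 3.14], [-1.21, 2.06], [-1.07, 1.41], [-3.16, 2.05], [-2.99, -0.16], [-3.1, 3.1]. Speed limits (rad/s): [2.79, 2.79, 3.14, 3.14, 3.14, 3.14].

### API

Orientations are given as a unit quaternion [x, y, z, w].
In Python, from plant import bot gives the robot as it stands. The module is installed in compiled form; this text tells all that it offers.
- The arm moves only by the tool step_arm, never from a script. Its argument "commands" is a list of rows, each an object of numbers: "claw": the finger opening in m, from 0 to 0.0854; "tx", "ty", "tz": the shift along the tool's x, y, z in m; "spin": the turn about the tool's z in degrees. In form: [{"claw": .., "tx": .., "ty": .., "tz": .., "spin": ..}, ...]. A call has 1 to 5 rows; each row shifts and turns the commanded pose from where the row before left it, along the tool's axes as they then stand; what a row does not reach is not made up. A row lasts 1/12 s, in which the tool goes at most 41.7 mm and 7.16 degrees, less where a joint would pass 70% of its speed; a pose out of reach is approached as far as the arm can. A call with a gripper value outside its range is refused whole. The fingers move at their own pace and stop on an object; the grip force is fixed at half the most. Time passes only in rows, so rows that do not move let the fingers close. It gives the time, the measured TCP pose, the force and the opening at its end, in the units of the state.
- bot.get_state(): the state, without advancing time (a new reading comes with each control period).
- bot.snapshot(name): name is "scene" or "top" or "wrist"; returns a dict with "frame" (480x640x3 uint8, red, green, blue), "fx", "fy", "cx", "cy" (pixels), "view" (4x4, takes a point from world to camera coordinates). Camera axes: x right, y up, looking along -z (the intrinsics and any distortion apply to the point x, -y, -z); pixel columns grow to the right and rows downward; lengths in mm; the calibration is good to about 2 mm. A picture is of the moment at which its call begins. There is no depth.
- bot.finish_job(): hands the job in, once; it reports no verdict.
The state is a dict: "time_s": time; "qpos": joint angles; "dq": joint speeds; "tau": joint torques, N m; "tool_pos": TCP position; "tcp_rot": TCP orientation; "contact_force": force on the tool from outside, world axes, zero at the start; "wrist_torque": the same for the moment, N m; "grip_width": finger opening in mm.
Only numpy, scipy, OpenCV 4.12 (cv2) and the standard library are available. Lean on these libraries where they do the work, as an engineer would, in place of code of your own. Each camera call takes 0.05 s, during which the arm holds its last target. There are 200 camera calls.

### The job

Open the microscope objective case by squeezing its two side tabs and lifting the cover off, then tell by weight which canisters hold an objective, those in the case and those standing on the bench to its left, without knocking any over. Those with an objective belong upright in the seats of the case, the empty ones in the steel dish. Finally put the cover back on, fully home with both tabs snapped in; leave the other things on the bench where they are.

Things in the scene. Friction and masses are not known exactly. Their poses are not given: they have to be found in the camera images.
- case: grey base of the objective case, fixed, 60 mm wide (its x), 196 mm long (its y); origin under its centre on the bench. On a 10 mm plate (the floor of the seats) stands a frame up to 26 mm, 45x180 mm outside, with four square seats 40 mm wide, 16 mm deep, centred at y = -67.5, -22.5, 22.5, 67.5 mm. At y = 0 on each long side a catch sticks out to 27 mm from the middle, its underside 20 mm up.
- cover: white hollow cover, 52 mm wide (its x), 187 long (its y), 67 high, 150 g; origin at the centre of its lower rim plane, z up. It fits over the case's frame either way round with 1.5 mm play; home, its rim rests on the 10 mm plate. Two black spring tabs hook it down, one midway along each side; it lifts off only with both ears squeezed. Ears in, it goes straight down home, or pushed down it snaps.
- tab_0 (a joint): angle of the tab on the cover's +x side, rad: 0 sprung out (hooked), 0.2 pressed in; free of the catch from 0.13. 14 mm wide, at y = 0, turning on a line 28 from the middle plane, 36 mm above the rim. Above it the ear leans out (32 mm from the middle plane at 56 mm above the rim, 34 at its top, 67 up); 5 N there presses it flush with the cheeks beside it (28 mm). The hook ends 4 mm above the rim.
- tab_1 (a joint): the same on the cover's -x side; the ears, 64 to 68 mm over their outsides, are squeezed between two fingers that come down outside them and close along the cover's x, 40 mm or more above the rim at their tips. The cover may be set down anywhere clear; left of the case the bench is clear, but for canisters, from x = 0.26 to 0.44 m, y = 0.15 to 0.42 m
- dish: shallow oval steel dish, loose, 74 mm (its x) by 172 mm (its y) by 28 mm high, flat floor about 62 by 150 mm, 4 mm above the bench; origin at the centre of its underside. The empty canisters go in here; it stands to the right of the case.
- jar: bystander: square staining jar 58x55x86 mm with a black cap, behind the case; origin under its centre
- timer: bystander: white bench timer 66x44x59 mm, beyond the dish; origin under its centre
- can_a: black screw canister for a microscope objective, a closed cylinder 36 mm in diameter (34 in its lower 40 mm), 60 mm tall; origin at the centre of its underside, z up to its cap. All look alike: empty it weighs 40 to 60 g, with an objective in it 235 to 325 g, felt only on lifting. Starts in a seat of the case, under the cover. May be absent.
- can_b: black screw canister for a microscope objective, a closed cylinder 36 mm in diameter (34 in its lower 40 mm), 60 mm tall; origin at the centre of its underside, z up to its cap. All look alike: empty it weighs 40 to 60 g, with an objective in it 235 to 325 g, felt only on lifting. Starts in a seat of the case, under the cover. May be absent.
- can_c: black screw canister for a microscope objective, a closed cylinder 36 mm in diameter (34 in its lower 40 mm), 60 mm tall; origin at the centre of its underside, z up to its cap. All look alike: empty it weighs 40 to 60 g, with an objective in it 235 to 325 g, felt only on lifting. Starts in a seat of the case, under the cover. May be absent.
- can_d: black screw canister for a microscope objective, a closed cylinder 36 mm in diameter (34 in its lower 40 mm), 60 mm tall; origin at the centre of its underside, z up to its cap. All look alike: empty it weighs 40 to 60 g, with an objective in it 235 to 325 g, felt only on lifting. Starts in a seat of the case, under the cover. May be absent.
- can_e: black screw canister for a microscope objective, a closed cylinder 36 mm in diameter (34 in its lower 40 mm), 60 mm tall; origin at the centre of its underside, z up to its cap. All look alike: empty it weighs 40 to 60 g, with an objective in it 235 to 325 g, felt only on lifting. Starts on the bench left of the case. May be absent.
- can_f: black screw canister for a microscope objective, a closed cylinder 36 mm in diameter (34 in its lower 40 mm), 60 mm tall; origin at the centre of its underside, z up to its cap. All look alike: empty it weighs 40 to 60 g, with an objective in it 235 to 325 g, felt only on lifting. Starts on the bench left of the case. May be absent.
- oil: bystander: small amber oil bottle, 31x32x73 mm with a black cap, behind the case; origin under its centre
There are look-alikes about, which are no part of the job. Leave any green look-alike of the can_f alone.

How it is judged (in metres and radians):
On the way, in this order (a step that is already met when the one before it is completed fails the run):
1. the cover is off the case and set down on the bench beside it (horizontal distance between cover and case above 0.06 m and height (world z) of cover below 0.08 m and linear speed of cover below 0.02 m/s and contact force between the fingers and cover below 0.1 N), for 0.2 s.
2. every empty canister is in the dish and every canister with an objective stands in a seat of the case (linear speed of each of can_a, can_b, can_c, can_d, can_e, can_f below 0.02 m/s and contact force between the fingers and can_a below 0.1 N and ((x of can_a in the frame of case between -0.006 and 0.006 m and y of can_a in the frame of case between -0.075 and 0.075 m and z of can_a in the frame of case between 0.006 and 0.013 m and angle between can_a's own z axis and vertical below 0.12 rad and contact force between can_a and case above 1.4 N) or (x of can_a in the frame of dish between -0.034 and 0.034 m and y of can_a in the frame of dish between -0.082 and 0.082 m and z of can_a in the frame of dish below 0.04 m and contact force between can_a and dish below 1.4 N)) and contact force between the fingers and can_b below 0.1 N and ((x of can_b in the frame of case between -0.006 and 0.006 m and y of can_b in the frame of case between -0.075 and 0.075 m and z of can_b in the frame of case between 0.006 and 0.013 m and angle between can_b's own z axis and vertical below 0.12 rad and contact force between can_b and case above 1.4 N) or (x of can_b in the frame of dish between -0.034 and 0.034 m and y of can_b in the frame of dish between -0.082 and 0.082 m and z of can_b in the frame of dish below 0.04 m and contact force between can_b and dish below 1.4 N)) and contact force between the fingers and can_c below 0.1 N and ((x of can_c in the frame of case between -0.006 and 0.006 m and y of can_c in the frame of case between -0.075 and 0.075 m and z of can_c in the frame of case between 0.006 and 0.013 m and angle between can_c's own z axis and vertical below 0.12 rad and contact force between can_c and case above 1.4 N) or (x of can_c in the frame of dish between -0.034 and 0.034 m and y of can_c in the frame of dish between -0.082 and 0.082 m and z of can_c in the frame of dish below 0.04 m and contact force between can_c and dish below 1.4 N)) and contact force between the fingers and can_d below 0.1 N and ((x of can_d in the frame of case between -0.006 and 0.006 m and y of can_d in the frame of case between -0.075 and 0.075 m and z of can_d in the frame of case between 0.006 and 0.013 m and angle between can_d's own z axis and vertical below 0.12 rad and contact force between can_d and case above 1.4 N) or (x of can_d in the frame of dish between -0.034 and 0.034 m and y of can_d in the frame of dish between -0.082 and 0.082 m and z of can_d in the frame of dish below 0.04 m and contact force between can_d and dish below 1.4 N)) and contact force between the fingers and can_e below 0.1 N and ((x of can_e in the frame of case between -0.006 and 0.006 m and y of can_e in the frame of case between -0.075 and 0.075 m and z of can_e in the frame of case between 0.006 and 0.013 m and angle between can_e's own z axis and vertical below 0.12 rad and contact force between can_e and case above 1.4 N) or (x of can_e in the frame of dish between -0.034 and 0.034 m and y of can_e in the frame of dish between -0.082 and 0.082 m and z of can_e in the frame of dish below 0.04 m and contact force between can_e and dish below 1.4 N)) and contact force between the fingers and can_f below 0.1 N and ((x of can_f in the frame of case between -0.006 and 0.006 m and y of can_f in the frame of case between -0.075 and 0.075 m and z of can_f in the frame of case between 0.006 and 0.013 m and angle between can_f's own z axis and vertical below 0.12 rad and contact force between can_f and case above 1.4 N) or (x of can_f in the frame of dish between -0.034 and 0.034 m and y of can_f in the frame of dish between -0.082 and 0.082 m and z of can_f in the frame of dish below 0.04 m and contact force between can_f and dish below 1.4 N))), for 0.2 s.
3. the cover is home on the case with both tabs snapped in (horizontal distance between cover and case below 0.004 m and z of cover in the frame of case between 0.0075 and 0.0125 m and angle between the y axis of cover and the y axis of case, either way round below 0.04 rad and angle between cover's own z axis and vertical below 0.03 rad and value of joint each of tab_0, tab_1 below 0.05 rad), for 0.2 s.
At the end, for the whole second after the job is handed in: All empty canisters lie or stand in the steel dish; all canisters with an objective stand upright on the floor of seats of the case (within 3 mm in height); the cover is home on the case (within 2.5 mm in height, 4 mm sideways) with both tabs sprung out (under 0.05 rad); everything is at rest (all of step 2 and all of step 3 and linear speed of cover below 0.02 m/s and angle between dish's own z axis and vertical below 0.1 rad); the robot touches nothing.
It fails at once if a canister is knocked over outside the dish ((angle between can_a's own z axis and vertical above 0.8 rad and horizontal distance between can_a and dish above 0.11 m) or (angle between can_b's own z axis and vertical above 0.8 rad and horizontal distance between can_b and dish above 0.11 m) or (angle between can_c's own z axis and vertical above 0.8 rad and horizontal distance between can_c and dish above 0.11 m) or (angle between can_d's own z axis and vertical above 0.8 rad and horizontal distance between can_d and dish above 0.11 m) or (angle between can_e's own z axis and vertical above 0.8 rad and horizontal distance between can_e and dish above 0.11 m) or (angle between can_f's own z axis and vertical above 0.8 rad and horizontal distance between can_f and dish above 0.11 m)).
It fails at once if the jar, the oil bottle or the timer is pushed aside more than 3 cm (distance of any of jar, oil, timer from where it was at the start of the episode above 0.03 m).
Of can_a, can_b, can_c, can_d only 3 to 4 are there at a start; the rules pass over those that are not, and their reading is None.
Of can_e, can_f only 1 to 2 are there at a start; the rules pass over those that are not, and their reading is None.
At some moment in a run one of dish may be knocked a few centimetres aside while the robot is not near it.
It also fails if it takes over 210 s, if anything falls off the work surface, if the arm or the gripper's body presses on something with over 40 N, if the wrist force passes 120 N, or if a joint passes its speed limit or range.

## Working session

There is one attempt and no reset: what is moved stays moved. The work goes in short steps, Python scripts to look and compute and a tool call to move; the robot and the scene stay as the last step left them, time stands still between calls to the robot, and variables do not carry over. Pictures are saved under pics/ and viewed, about 12 in all and at most 16, crops included, and the job is handed in when it is done.

Besides the shell and the picture viewer there is one more tool, called after "Call:" as a command line: name --argument value ..., lists and objects as JSON in quotes. step_arm: Moves the arm, as the interface text tells. Its arguments: {"type":"object","properties":{"commands":{"type":"array"}},"required":["commands"]}

```bash
mkdir -p pics
cat > h.py <<'E'
import numpy as np, cv2
from plant import bot
from scipy.spatial.transform import Rotation as R
def ray(s,u,v):
    V=np.array(s['view']); d=np.array([(u-s['cx'])/s['fx'],-(v-s['cy'])/s['fy'],-1.])
    Rm=V[:3,:3]; return -Rm.T@V[:3,3], Rm.T@d
def onz(s,u,v,z):
    o,d=ray(s,u,v); return o+d*(z-o[2])/d[2]
def proj(s,p):
    V=np.array(s['view']); c=V[:3,:3]@np.array(p,float)+V[:3,3]
    return s['cx']+s['fx']*c[0]/-c[2], s['cy']-s['fy']*c[1]/-c[2]
def snap(n,f):
    s=bot.snapshot(n); cv2.imwrite('pics/'+f,s['frame'][:,:,::-1]); return s
def st():
    s=bot.get_state(); r=R.from_quat(s['tcp_rot']); m=r.as_matrix()
    print('t',s['time_s'],'tcp',np.round(s['tool_pos'],1),'X',np.round(m[:,0],3),'Y',np.round(m[:,1],3),'Z',np.round(m[:,2],3),'F',np.round(s['contact_force'],2),'w',round(s['grip_width'],1))
    return s
E
python3 - <<'E'
from h import *
st()
for n in ('top','scene'):
    s=snap(n,n+'0.png'); print(n,[k for k in s if k!='frame'],s['fx'],s['cx'],s['cy'],np.round(ray(s,320,240),2))
E
```

```text
t 0.0 tcp [266.4 564.7 230.2] X [ 0.904 -0.427  0.   ] Y [-0.427 -0.904  0.002] Z [-0.001 -0.002 -1.   ] F [-0.2   0.65 -0.35] w 85.3
top ['fx', 'fy', 'cx', 'cy', 'view'] 470.7438486423242 320.031461996903 244.13128325296307 [[ 2.19260e+02 -4.77000e+00  1.23702e+03]
 [ 2.20000e-01 -1.00000e-02 -9.80000e-01]]
scene ['fx', 'fy', 'cx', 'cy', 'view'] 541.9671276803779 319.1602065162003 247.9700534030128 [[ 1.0854e+02 -7.0889e+02  9.0806e+02]
 [ 3.2000e-01  6.0000e-01 -7.3000e-01]]
```

View pics/top0.png

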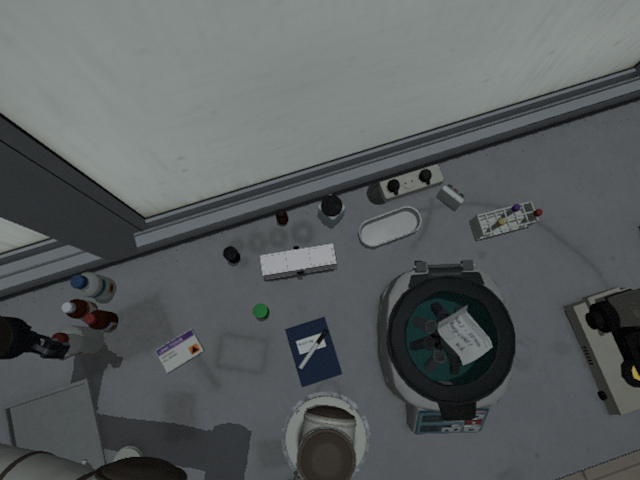

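View pics/scene0.png

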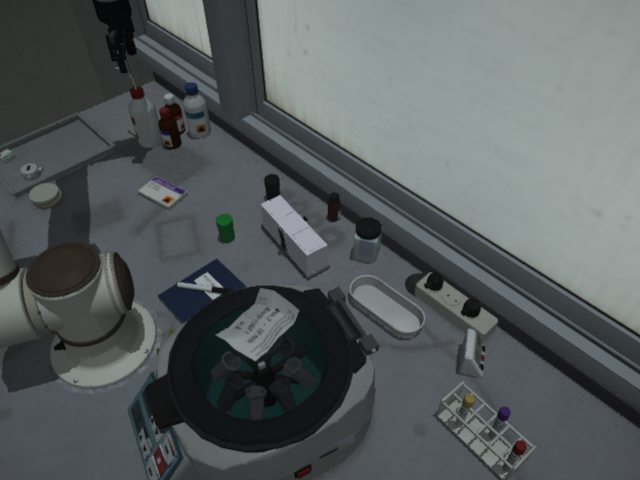

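Top view: white cover centred about (298,262), one black canister at (232,254), green look-alike (261,312), oil (282,217), jar (331,207), dish (390,228), timer (452,195). The scene view agrees.

Run:
```python
from h import *
s=snap('top','top1.png'); im=s['frame'].astype(int)
g=im.min(2)
def comp(mask,box):
    x0,y0,x1,y1=box; m=np.zeros(mask.shape,np.uint8); m[y0:y1,x0:x1]=mask[y0:y1,x0:x1]
    n,l,stt,c=cv2.connectedComponentsWithStats(m); i=1+np.argmax(stt[1:,4]); 
    return (l==i).astype(np.uint8),stt[i],c[i]
m,a,c=comp(g>165,(245,230,350,290)); cn=cv2.findContours(m,0,1)[0][0]
r=cv2.minAreaRect(cn); bp=cv2.boxPoints(r); print('cover',a,c,r)
P=np.array([onz(s,*p,77)[:2] for p in bp]); print(P.round(1),P.mean(0),[np.linalg.norm(P[i]-P[i-1]) for i in range(4)])
m,a,c=comp(g<45,(215,240,250,270)); print('can',a,c,onz(s,*c,45)[:2],onz(s,*c,60)[:2])
m,a,c=comp(g>140,(350,200,430,255));cn=cv2.findContours(m,0,1)[0][0]; r=cv2.minAreaRect(cn); bp=cv2.boxPoints(r)
P=np.array([onz(s,*p,28)[:2] for p in bp]); print('dish',a,P.round(1),P.mean(0))
cv2.imwrite('pics/cz.png',cv2.resize(s['frame'][170:330,200:480,::-1],(800,457),interpolation=2))
q=bot.snapshot('wrist'); print(q['fx'],np.round(ray(q,320,240),3),np.round(np.array(q['view']),3))
```

```text
Traceback (most recent call last):
ValueError: attempt to get argmax of an empty sequence
```

```bash
cat > m.py <<'E'
from h import *
def comp(mask,box):
    x0,y0,x1,y1=box; m=np.zeros(mask.shape,np.uint8); m[y0:y1,x0:x1]=mask[y0:y1,x0:x1]
    n,l,stt,c=cv2.connectedComponentsWithStats(m); i=1+np.argmax(stt[1:,4]); 
    return (l==i).astype(np.uint8),stt[i],c[i]
def rect(s,thr,box,z):
    m,a,c=comp(s['frame'].min(2)>thr,box); cn=max(cv2.findContours(m,0,1)[0],key=cv2.contourArea)
    bp=cv2.boxPoints(cv2.minAreaRect(cn))
    P=np.array([onz(s,*p,z)[:2] for p in bp]); e=P-np.roll(P,1,0); L=np.linalg.norm(e,axis=1); i=np.argmax(L)
    print(a,'centre',P.mean(0).round(1),'sides',L.round(1),'long axis deg',np.degrees(np.arctan2(e[i,1],e[i,0]))%180); return P
E
python3 - <<'E'
from m import *
s=snap('top','top1.png'); g=s['frame'].min(2)
print(g[262,270:330:6],g[228,350:430:5],g[240:270:3,232])
for t in (120,135): rect(s,t,(245,230,350,290),77)
for t in (100,115): rect(s,t,(350,200,430,255),28)
m,a,c=comp(g<45,(215,240,250,270)); print('can',a,c,onz(s,*c,45)[:2],onz(s,*c,60)[:2])
cv2.imwrite('pics/cz.png',cv2.resize(s['frame'][170:330,200:480,::-1],(800,457),interpolation=2))
q=bot.snapshot('wrist'); print(q['fx'],np.round(ray(q,320,240),3),np.round(np.array(q['view']),3))
E
```

```text
[152 153 153 153 153 154 153 155 154 148] [ 85  85  98 123 122 122 124 127 124 125 124 121 122  78  81  72] [77 71 52 10 18 15 18  1 52 86]
[ 260  243   76   33 1504] centre [437.3  47.6] sides [ 52.3 188.1  52.5 186.4] long axis deg 96.47812869909428
[ 260  244   76   31 1416] centre [436.8  47.5] sides [ 50.5 184.8  50.8 183.1] long axis deg 96.19629793622853
[ 360  212   57   34 1188] centre [ 514.2 -193.8] sides [ 60.5 156.9  61.1 155.3] long axis deg 107.81927633380886
[ 362  212   54   34 1104] centre [ 514.3 -193.7] sides [ 58.  153.3  58.6 151.8] long axis deg 107.05166938352465
can [223 246  17  18 217] [231.359447   254.67741935] [463.5725783  219.11228491] [460.49823063 216.29496036]
335.84875787918685 [[ 3.33780e+02  5.32692e+02  3.73634e+02]
 [-2.70000e-01  1.28000e-01 -9.54000e-01]] [[-4.26000e-01 -9.05000e-01  1.00000e-03  6.23861e+02]
 [ 8.66000e-01 -4.07000e-01 -2.91000e-01  3.67870e+01]
 [ 2.64000e-01 -1.23000e-01  9.57000e-01 -3.79758e+02]
 [ 0.00000e+00  0.00000e+00  0.00000e+00  1.00000e+00]]
```

View pics/cz.png

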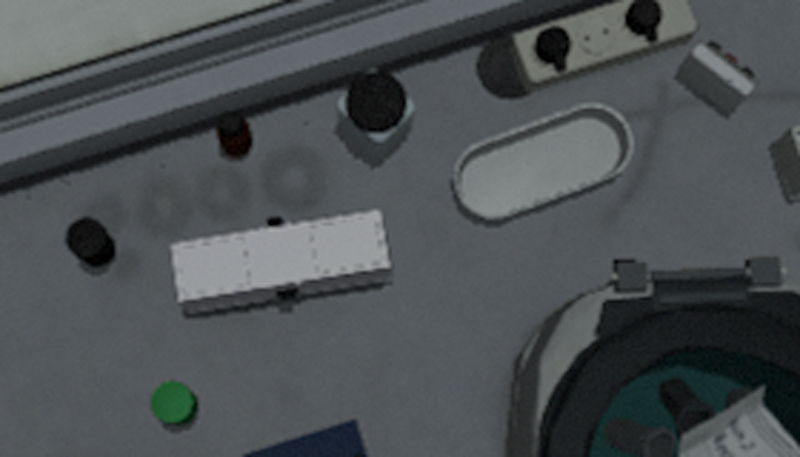

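Cover (437,47.5), long axis about 96.3°. I spin the jaws onto its x axis and go above it.

Call:
step_arm --commands '[{"spin": 7.1}, {"spin": 7.1}, {"spin": 7.1}, {"spin": 7.1}, {"spin": 7.1}]'

```text
invalid input
```

Call:
step_arm --commands '[{"spin": 7.1}, {"spin": 7.1}, {"spin": 7.1}, {"spin": 1.6}, {"claw": 0.0854}]'

```text
invalid input
```

Call:
step_arm --commands '[{"tx": 0.038, "ty": -0.008}, {"tx": 0.038, "ty": -0.008}, {"tx": 0.038, "ty": -0.008}, {"tx": 0.038, "ty": -0.008}, {"tx": 0.038, "ty": -0.008}]'

```text
invalid input
```

Call:
step_arm --commands '[{"tx": 0.038, "ty": -0.008}, {"tx": 0.038, "ty": -0.008}, {"tx": 0.038, "ty": -0.008}, {"tx": 0.038, "ty": -0.008}, {"tx": 0.038, "ty": -0.008}]'

```text
invalid input
```

Call:
step_arm --commands '[{"tx": 0.038, "ty": -0.008}, {"tx": 0.038, "ty": -0.008}, {"tx": 0.038, "ty": -0.008}, {"tx": 0.038, "ty": -0.008}, {"claw": 0.0854}]'

```text
invalid input
```

Run:
```python
from m import *
st(); s=snap('wrist','w1.png'); st()
print(proj(s,(437,47.5,77)),proj(s,(462,217,60)))
```

```text
t 0.25 tcp [266.5 565.  230.8] X [ 0.904 -0.427  0.   ] Y [-0.427 -0.904  0.001] Z [-0.    -0.001 -1.   ] F [0.27 0.87 0.2 ] w 85.5
t 0.3 tcp [266.6 565.1 231. ] X [ 0.904 -0.427  0.   ] Y [-0.427 -0.904  0.001] Z [-0.    -0.001 -1.   ] F [-0.11  0.27 -0.32] w 85.5
(np.float64(994.6850852114294), np.float64(-399.877286317893)) (np.float64(661.7134381636358), np.float64(-251.41876803239305))
```

View pics/w1.png

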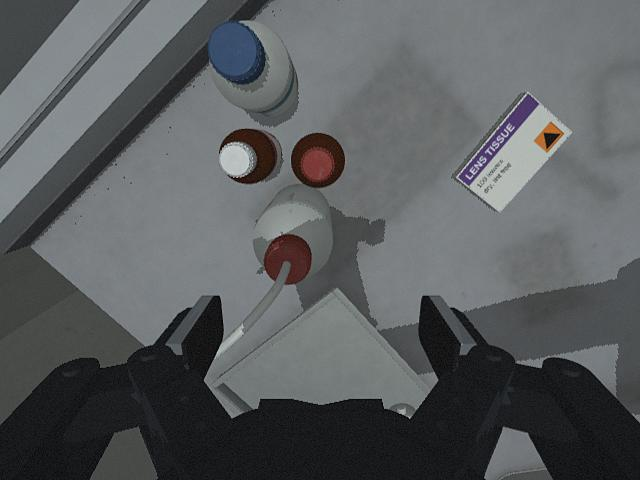

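The view is of the wash bottles under the start pose; the rows were refused, so all five fields are needed.

Call:
step_arm --commands '[{"claw": 0.085, "tx": 0, "ty": 0, "tz": 0, "spin": 7.1}, {"claw": 0.085, "tx": 0, "ty": 0, "tz": 0, "spin": 7.1}, {"claw": 0.085, "tx": 0, "ty": 0, "tz": 0, "spin": 7.1}, {"claw": 0.085, "tx": 0, "ty": 0, "tz": 0, "spin": 7.1}, {"claw": 0.085, "tx": 0, "ty": 0, "tz": 0, "spin": 7.1}]'

```text
time_s: 0.72
tool_pos: [266.6, 565.2, 231.2]
tcp_rot: [0.861, -0.508, 0.0, 0.0]
contact_force: [-0.9, -0.6, -0.1]
grip_width: 85.1
```

Call:
step_arm --commands '[{"claw": 0.085, "tx": 0, "ty": 0, "tz": 0, "spin": 7.1}, {"claw": 0.085, "tx": 0, "ty": 0, "tz": 0, "spin": 7.1}, {"claw": 0.085, "tx": 0, "ty": 0, "tz": 0, "spin": 7.1}, {"claw": 0.085, "tx": 0, "ty": 0, "tz": 0, "spin": 1.6}, {"claw": 0.085, "tx": 0, "ty": 0, "tz": 0, "spin": 0}]'

```text
time_s: 1.13
tool_pos: [266.6, 565.2, 231.2]
tcp_rot: [0.745, -0.667, 0.0, 0.0]
contact_force: [1.2, -0.2, -0.5]
grip_width: 85.2
```

Call:
step_arm --commands '[{"claw": 0.085, "tx": 0.038, "ty": -0.008, "tz": 0, "spin": 0}, {"claw": 0.085, "tx": 0.038, "ty": -0.008, "tz": 0, "spin": 0}, {"claw": 0.085, "tx": 0.038, "ty": -0.008, "tz": 0, "spin": 0}, {"claw": 0.085, "tx": 0.038, "ty": -0.008, "tz": 0, "spin": 0}, {"claw": 0.085, "tx": 0.038, "ty": -0.008, "tz": 0, "spin": 0}]'

```text
time_s: 1.55
tool_pos: [327.5, 379.0, 231.3]
tcp_rot: [0.746, -0.666, 0.0, -0.0]
contact_force: [1.3, 0.4, 0.5]
grip_width: 84.9
```

Call:
step_arm --commands '[{"claw": 0.085, "tx": 0.038, "ty": -0.008, "tz": 0, "spin": 0}, {"claw": 0.085, "tx": 0.038, "ty": -0.008, "tz": 0, "spin": 0}, {"claw": 0.085, "tx": 0.038, "ty": -0.008, "tz": 0, "spin": 0}, {"claw": 0.085, "tx": 0.038, "ty": -0.008, "tz": 0, "spin": 0}, {"claw": 0.085, "tx": 0.038, "ty": -0.008, "tz": 0, "spin": 0}]'

```text
time_s: 1.97
tool_pos: [388.2, 194.6, 231.7]
tcp_rot: [0.746, -0.666, 0.0, -0.0]
contact_force: [1.4, 0.5, -0.3]
grip_width: 84.8
```

Run:
```python
from m import *
st(); s=snap('wrist','w1.png'); st()
print(proj(s,(437,47.5,77)),proj(s,(462,217,60)))
```

```text
t 1.9667 tcp [388.2 194.6 231.7] X [ 0.112 -0.994 -0.001] Y [-0.994 -0.112 -0.001] Z [ 0.001  0.001 -1.   ] F [ 1.38  0.47 -0.31] w 84.8
t 2.0167 tcp [388.4 189.6 231.5] X [ 0.107 -0.994  0.002] Y [-0.994 -0.107  0.001] Z [-0.001 -0.002 -1.   ] F [ 0.93 -4.19  0.44] w 85.2
(np.float64(280.08990562825363), np.float64(31.984109247931855)) (np.float64(242.81269230815724), np.float64(230.116764778961))
```

View pics/w1.png

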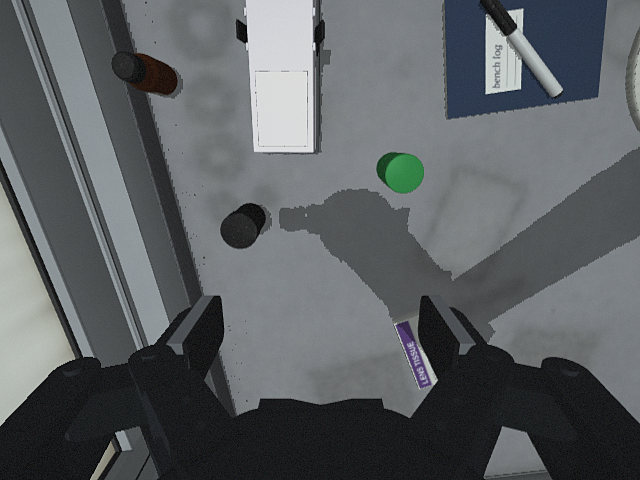

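Wrist view: cover top centre about (281,30) against predicted (280,32); canister cap about (240,230) against (243,230); green at (400,172). The estimates hold. I go on above the cover and down to z about 110.

Call:
step_arm --commands '[{"claw": 0.085, "tx": 0.0366, "ty": -0.0082, "tz": 0, "spin": 0}, {"claw": 0.085, "tx": 0.0366, "ty": -0.0082, "tz": 0, "spin": 0}, {"claw": 0.085, "tx": 0.0366, "ty": -0.0082, "tz": 0, "spin": 0}, {"claw": 0.085, "tx": 0.0366, "ty": -0.0082, "tz": 0, "spin": 0}, {"claw": 0.085, "tx": 0, "ty": 0, "tz": 0.04, "spin": 0}]'

```text
time_s: 2.43
tool_pos: [443.3, 51.9, 197.6]
tcp_rot: [0.744, -0.668, 0.005, -0.007]
contact_force: [1.4, 0.2, -1.1]
grip_width: 85.3
```

Call:
step_arm --commands '[{"claw": 0.085, "tx": 0, "ty": 0, "tz": 0.04, "spin": 0}, {"claw": 0.085, "tx": 0, "ty": 0, "tz": 0.03, "spin": 0}, {"claw": 0.085, "tx": 0, "ty": 0, "tz": 0, "spin": 0}, {"claw": 0.085, "tx": 0, "ty": 0, "tz": 0, "spin": 0}]'

```text
time_s: 2.77
tool_pos: [436.6, 54.1, 120.9]
tcp_rot: [0.745, -0.667, -0.0, 0.002]
contact_force: [0.8, -0.1, 0.7]
grip_width: 85.3
```

Run:
```python
from m import *
st(); s=snap('wrist','w2.png'); g=s['frame'].min(2)
for t in (120,150): rect(s,t,(150,0,480,300),77)
print([proj(s,p) for p in ((437,47.5,77),(434,81,70),(440,14,70))])
```

```text
t 2.7667 tcp [436.6  54.1 120.9] X [ 0.111 -0.994  0.002] Y [-0.994 -0.111  0.003] Z [-0.002 -0.002 -1.   ] F [ 0.75 -0.06  0.72] w 85.3
[  271    78   101   222 20176] centre [440.8  13.9] sides [124.5  50.9 124.6  61.6] long axis deg 98.96352076044613
[  271    79   101   172 14387] centre [442.6  -1.7] sides [92.1 50.9 92.2 58.9] long axis deg 98.96352076044613
[(np.float64(321.03130097555896), np.float64(255.64623840273495)), (np.float64(319.7265398380512), np.float64(301.30237167251806)), (np.float64(322.3700672654022), np.float64(197.21617410238338))]
```

View pics/w2.png

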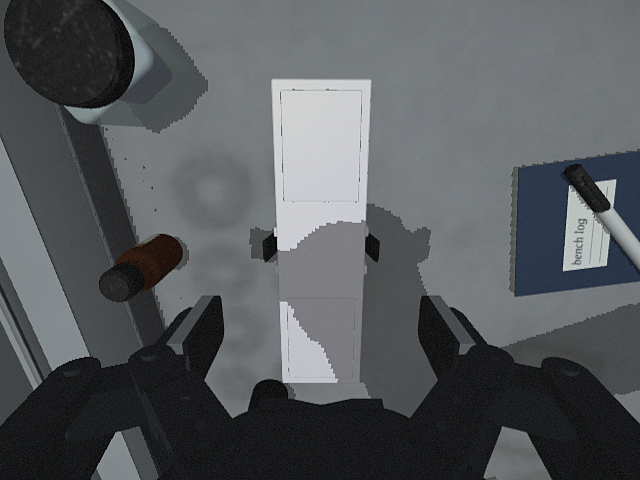

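Cover seen centred, ears at (269,246) and (373,247), far edge at row 79, near edge about row 382; jar (70,50) and oil (140,265) are clear.

Run:
```python
from m import *
st(); s=bot.snapshot('wrist')
for p in ((273,79),(371,79),(283,382),(361,382),(270,245),(372,246)): print(p,onz(s,*p,77).round(1))
```

```text
t 2.8167 tcp [438.   55.  122.4] X [ 0.112 -0.994  0.   ] Y [-0.994 -0.112 -0.001] Z [ 0.001 -0.    -1.   ] F [0.21 0.1  0.03] w 85.1
(273, 79) [473.9 -44.   77. ]
(371, 79) [424.  -49.7  77. ]
(283, 382) [453.7 142.   77. ]
(361, 382) [401.4 135.9  77. ]
(270, 245) [469.2  45.7  77. ]
(372, 246) [409.2  39.5  77. ]
```

Call:
step_arm --commands '[{"claw": 0.085, "tx": 0.009, "ty": 0.001, "tz": 0, "spin": 0}, {"claw": 0.085, "tx": 0, "ty": 0, "tz": 0.025, "spin": 0}, {"claw": 0.085, "tx": 0, "ty": 0, "tz": 0.025, "spin": 0}, {"claw": 0.085, "tx": 0, "ty": 0, "tz": 0.025, "spin": 0}, {"claw": 0.085, "tx": 0, "ty": 0, "tz": 0, "spin": 0}]'

```text
time_s: 3.28
tool_pos: [435.2, 44.5, 44.5]
tcp_rot: [0.745, -0.667, -0.001, 0.002]
contact_force: [-0.1, 0.1, -0.1]
grip_width: 85.2
```

Call:
step_arm --commands '[{"claw": 0.085, "tx": 0, "ty": 0, "tz": 0, "spin": 0}, {"claw": 0.06, "tx": 0, "ty": 0, "tz": 0, "spin": 0}, {"claw": 0.05, "tx": 0, "ty": 0, "tz": 0, "spin": 0}, {"claw": 0.05, "tx": 0, "ty": 0, "tz": 0, "spin": 0}, {"claw": 0.05, "tx": 0, "ty": 0, "tz": 0, "spin": 0}]'

```text
time_s: 3.7
tool_pos: [437.9, 45.9, 48.8]
tcp_rot: [0.745, -0.667, 0.001, -0.001]
contact_force: [-3.4, -0.5, 9.9]
grip_width: 54.4
```

Call:
step_arm --commands '[{"claw": 0.05, "tx": 0, "ty": 0, "tz": 0, "spin": 0}, {"claw": 0.05, "tx": 0, "ty": 0, "tz": 0, "spin": 0}, {"claw": 0.05, "tx": 0, "ty": 0, "tz": 0, "spin": 0}, {"claw": 0.05, "tx": 0, "ty": 0, "tz": 0, "spin": 0}]'

```text
time_s: 4.03
tool_pos: [437.9, 45.9, 48.7]
tcp_rot: [0.745, -0.667, 0.001, -0.001]
contact_force: [-2.7, 0.5, 10.2]
grip_width: 54.2
```

Gripped at 54 mm, so the tabs are flush. Lift.

Call:
step_arm --commands '[{"claw": 0.05, "tx": 0, "ty": 0, "tz": -0.005, "spin": 0}, {"claw": 0.05, "tx": 0, "ty": 0, "tz": -0.005, "spin": 0}, {"claw": 0.05, "tx": 0, "ty": 0, "tz": -0.01, "spin": 0}, {"claw": 0.05, "tx": 0, "ty": 0, "tz": -0.01, "spin": 0}]'

```text
time_s: 4.37
tool_pos: [436.8, 45.5, 77.1]
tcp_rot: [0.745, -0.667, -0.0, -0.0]
contact_force: [0.8, -0.0, -3.3]
grip_width: 54.5
```

Call:
step_arm --commands '[{"claw": 0.05, "tx": 0, "ty": 0, "tz": -0.01, "spin": 0}, {"claw": 0.05, "tx": 0, "ty": 0, "tz": -0.01, "spin": 0}, {"claw": 0.05, "tx": 0, "ty": 0, "tz": -0.01, "spin": 0}, {"claw": 0.05, "tx": 0, "ty": 0, "tz": 0, "spin": 0}]'

```text
time_s: 4.7
tool_pos: [438.3, 46.1, 108.6]
tcp_rot: [0.745, -0.667, 0.001, -0.002]
contact_force: [0.5, 0.2, -1.2]
grip_width: 54.4
```

Run:
```python
from m import *
st(); s=snap('scene','s2.png'); cv2.imwrite('pics/s2c.png',cv2.resize(s['frame'][150:320,200:440,::-1],(720,510),interpolation=2)); st()
```

```text
t 4.7 tcp [438.3  46.1 108.6] X [ 0.111 -0.994 -0.002] Y [-0.994 -0.111 -0.005] Z [ 0.005  0.002 -1.   ] F [ 0.46  0.23 -1.17] w 54.4
t 4.75 tcp [437.6  45.8 107.6] X [ 0.111 -0.994 -0.001] Y [-0.994 -0.111 -0.003] Z [ 0.003  0.002 -1.   ] F [-0.16 -0.17 -1.49] w 54.4
```

View pics/s2c.png

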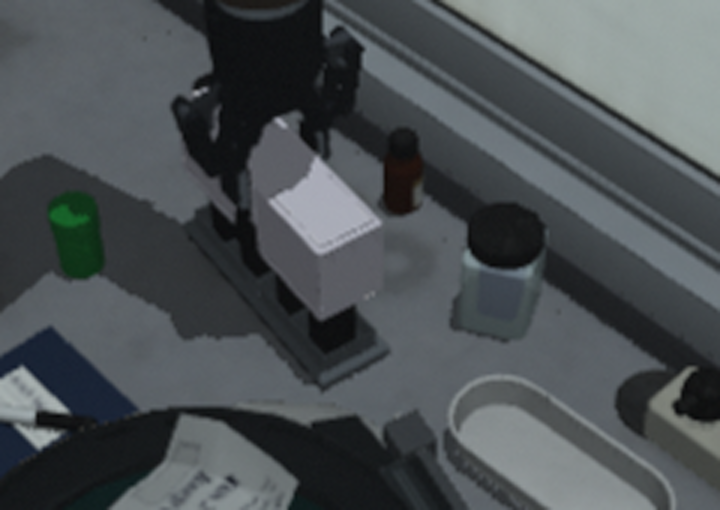

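Cover is clear of the case with four canisters standing in the seats; nothing tipped. Up 30, then carry it left to (345,315).

Call:
step_arm --commands '[{"claw": 0.05, "tx": 0, "ty": 0, "tz": -0.015, "spin": 0}, {"claw": 0.05, "tx": 0, "ty": 0, "tz": -0.015, "spin": 0}, {"claw": 0.05, "tx": -0.0278, "ty": 0.0063, "tz": 0, "spin": 0}, {"claw": 0.05, "tx": -0.0278, "ty": 0.0063, "tz": 0, "spin": 0}, {"claw": 0.05, "tx": -0.0278, "ty": 0.0063, "tz": 0, "spin": 0}]'

```text
time_s: 5.17
tool_pos: [408.2, 126.7, 136.0]
tcp_rot: [0.744, -0.668, -0.0, 0.0]
contact_force: [0.6, -0.1, -1.4]
grip_width: 54.3
```

Call:
step_arm --commands '[{"claw": 0.05, "tx": -0.0278, "ty": 0.0063, "tz": 0, "spin": 0}, {"claw": 0.05, "tx": -0.0278, "ty": 0.0063, "tz": 0, "spin": 0}, {"claw": 0.05, "tx": -0.0278, "ty": 0.0063, "tz": 0, "spin": 0}, {"claw": 0.05, "tx": -0.0278, "ty": 0.0063, "tz": 0, "spin": 0}, {"claw": 0.05, "tx": -0.0278, "ty": 0.0063, "tz": 0, "spin": 0}]'

```text
time_s: 5.58
tool_pos: [361.2, 261.8, 135.8]
tcp_rot: [0.745, -0.667, -0.0, 0.001]
contact_force: [0.7, 0.4, -2.2]
grip_width: 54.5
```

Call:
step_arm --commands '[{"claw": 0.05, "tx": -0.0278, "ty": 0.0063, "tz": 0, "spin": 0}, {"claw": 0.05, "tx": -0.0278, "ty": 0.0063, "tz": 0, "spin": 0}, {"claw": 0.05, "tx": 0, "ty": 0, "tz": 0.01, "spin": 0}, {"claw": 0.05, "tx": 0, "ty": 0, "tz": 0.02, "spin": 0}, {"claw": 0.05, "tx": 0, "ty": 0, "tz": 0.02, "spin": 0}]'

```text
time_s: 6.0
tool_pos: [343.2, 315.6, 85.6]
tcp_rot: [0.746, -0.666, -0.0, -0.001]
contact_force: [-0.7, -0.5, -1.6]
grip_width: 54.4
```

Call:
step_arm --commands '[{"claw": 0.05, "tx": 0, "ty": 0, "tz": 0.02, "spin": 0}, {"claw": 0.05, "tx": 0, "ty": 0, "tz": 0.01, "spin": 0}, {"claw": 0.05, "tx": 0, "ty": 0, "tz": 0.005, "spin": 0}, {"claw": 0.05, "tx": 0, "ty": 0, "tz": 0, "spin": 0}, {"claw": 0.05, "tx": 0, "ty": 0, "tz": 0, "spin": 0}]'

```text
time_s: 6.42
tool_pos: [343.7, 314.9, 51.3]
tcp_rot: [0.745, -0.667, 0.0, 0.0]
contact_force: [0.2, -0.3, -0.8]
grip_width: 54.0
```

Run:
```python
from m import *
st()
```

```text
t 6.4167 tcp [343.7 314.9  51.3] X [ 0.111 -0.994  0.   ] Y [-0.994 -0.111 -0.   ] Z [ 0. -0. -1.] F [ 0.2  -0.32 -0.81] w 54.0
```

Call:
step_arm --commands '[{"claw": 0.05, "tx": 0, "ty": 0, "tz": 0.005, "spin": 0}, {"claw": 0.05, "tx": 0, "ty": 0, "tz": 0.005, "spin": 0}, {"claw": 0.05, "tx": 0, "ty": 0, "tz": 0.002, "spin": 0}, {"claw": 0.05, "tx": 0, "ty": 0, "tz": 0, "spin": 0}, {"claw": 0.05, "tx": 0, "ty": 0, "tz": 0, "spin": 0}]'

```text
time_s: 6.83
tool_pos: [343.6, 314.8, 39.4]
tcp_rot: [0.745, -0.667, 0.0, -0.0]
contact_force: [0.3, -0.3, -1.7]
grip_width: 54.0
```

Call:
step_arm --commands '[{"claw": 0.05, "tx": 0, "ty": 0, "tz": 0.0015, "spin": 0}, {"claw": 0.05, "tx": 0, "ty": 0, "tz": 0, "spin": 0}, {"claw": 0.05, "tx": 0, "ty": 0, "tz": 0, "spin": 0}]'

```text
time_s: 7.08
tool_pos: [343.7, 315.0, 38.8]
tcp_rot: [0.745, -0.667, 0.0, -0.0]
contact_force: [-1.5, -0.9, 6.9]
grip_width: 54.4
```

Call:
step_arm --commands '[{"claw": 0.05, "tx": 0, "ty": 0, "tz": 0.0015, "spin": 0}, {"claw": 0.05, "tx": 0, "ty": 0, "tz": 0, "spin": 0}, {"claw": 0.05, "tx": 0, "ty": 0, "tz": 0, "spin": 0}]'

```text
time_s: 7.33
tool_pos: [343.7, 315.1, 38.8]
tcp_rot: [0.745, -0.667, 0.0, -0.001]
contact_force: [-6.2, -3.2, 18.7]
grip_width: 54.5
```

Cover touched down (TCP z 38.8). Release, rise, and go above the first seat.

Call:
step_arm --commands '[{"claw": 0.05, "tx": 0, "ty": 0, "tz": -0.002, "spin": 0}, {"claw": 0.085, "tx": 0, "ty": 0, "tz": 0, "spin": 0}, {"claw": 0.085, "tx": 0, "ty": 0, "tz": 0, "spin": 0}, {"claw": 0.085, "tx": 0, "ty": 0, "tz": 0, "spin": 0}, {"claw": 0.085, "tx": 0, "ty": 0, "tz": 0, "spin": 0}]'

```text
time_s: 7.75
tool_pos: [343.6, 314.9, 38.2]
tcp_rot: [0.745, -0.667, 0.0, 0.0]
contact_force: [-1.3, 0.1, -0.1]
grip_width: 85.6
```

Call:
step_arm --commands '[{"claw": 0.085, "tx": 0, "ty": 0, "tz": -0.02, "spin": 0}, {"claw": 0.085, "tx": 0, "ty": 0, "tz": -0.04, "spin": 0}, {"claw": 0.085, "tx": 0, "ty": 0, "tz": -0.04, "spin": 0}, {"claw": 0.085, "tx": 0.035, "ty": -0.0106, "tz": 0, "spin": 0}, {"claw": 0.085, "tx": 0.035, "ty": -0.0106, "tz": 0, "spin": 0}]'

```text
time_s: 8.17
tool_pos: [373.6, 249.5, 140.9]
tcp_rot: [0.747, -0.665, -0.0, -0.003]
contact_force: [0.5, -0.5, 0.1]
grip_width: 85.1
```

Call:
step_arm --commands '[{"claw": 0.085, "tx": 0.035, "ty": -0.0106, "tz": 0, "spin": 0}, {"claw": 0.085, "tx": 0.035, "ty": -0.0106, "tz": 0, "spin": 0}, {"claw": 0.085, "tx": 0.035, "ty": -0.0106, "tz": 0, "spin": 0}, {"claw": 0.085, "tx": 0.035, "ty": -0.0106, "tz": 0, "spin": 0}, {"claw": 0.085, "tx": 0, "ty": 0, "tz": 0, "spin": 0}]'

```text
time_s: 8.58
tool_pos: [430.8, 108.7, 137.9]
tcp_rot: [0.743, -0.669, -0.0, 0.001]
contact_force: [-0.3, 0.5, -0.2]
grip_width: 84.9
```

Run:
```python
from m import *
st(); s=snap('wrist','w3.png'); st(); t=bot.snapshot('top'); rect(t,100,(350,200,430,255),28)
c=np.array([438,46.]);d=np.array([-.111,.994])
for k in (67.5,22.5,-22.5,-67.5): p=c+k*d; print(p.round(1),np.round(proj(s,(*p,70)),0))
print(proj(s,(462,217,60)))
```

```text
t 8.5833 tcp [430.8 108.7 137.9] X [ 0.104 -0.995  0.001] Y [-0.995 -0.104  0.001] Z [-0.001 -0.001 -1.   ] F [-0.32  0.46 -0.18] w 84.9
t 8.6333 tcp [430.5 110.4 138. ] X [ 0.105 -0.994  0.   ] Y [-0.994 -0.105  0.001] Z [-0.001 -0.001 -1.   ] F [-0.42  0.84 -0.86] w 85.0
[ 360  212   57   34 1197] centre [ 514.2 -193.8] sides [ 60.5 156.9  61.1 155.3] long axis deg 107.81927633380886
[430.5 113.1] [320. 259.]
[435.5  68.4] [320. 192.]
[440.5  23.6] [319. 116.]
[445.5 -21.1] [319.  30.]
(np.float64(266.4303800784995), np.float64(373.98698929677187))
```

View pics/w3.png

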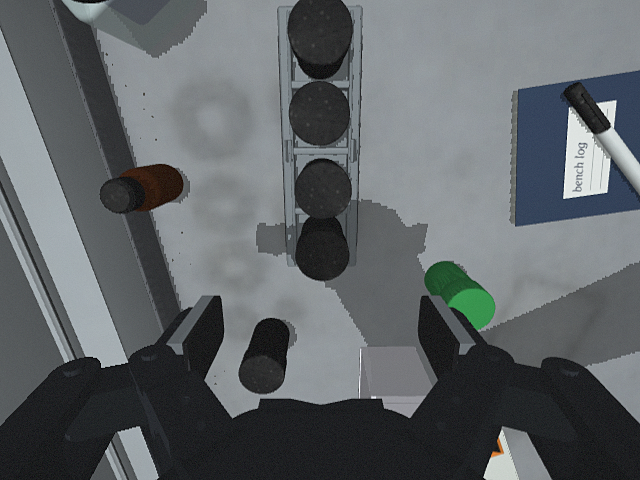

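All four seats are occupied, caps at (322,255), (322,190), (319,114), (320,30), within 2–3 px of prediction; can_e at (263,370); the dish has not moved. Weigh the first.

Call:
step_arm --commands '[{"claw": 0.085, "tx": 0, "ty": 0, "tz": 0.032, "spin": 0}, {"claw": 0.085, "tx": 0, "ty": 0, "tz": 0.032, "spin": 0}, {"claw": 0.085, "tx": 0, "ty": 0, "tz": 0.032, "spin": 0}, {"claw": 0.085, "tx": 0, "ty": 0, "tz": 0, "spin": 0}, {"claw": 0.03, "tx": 0, "ty": 0, "tz": 0, "spin": 0}]'

```text
time_s: 9.1
tool_pos: [429.1, 113.5, 41.5]
tcp_rot: [0.746, -0.666, -0.0, 0.002]
contact_force: [0.1, 0.6, 0.6]
grip_width: 75.1
```

Call:
step_arm --commands '[{"claw": 0.03, "tx": 0, "ty": 0, "tz": 0, "spin": 0}, {"claw": 0.03, "tx": 0, "ty": 0, "tz": 0, "spin": 0}, {"claw": 0.03, "tx": 0, "ty": 0, "tz": 0, "spin": 0}, {"claw": 0.03, "tx": 0, "ty": 0, "tz": 0, "spin": 0}, {"claw": 0.03, "tx": 0, "ty": 0, "tz": 0, "spin": 0}]'

```text
time_s: 9.52
tool_pos: [430.8, 113.8, 44.2]
tcp_rot: [0.745, -0.667, 0.0, -0.002]
contact_force: [-3.2, 0.9, 6.3]
grip_width: 34.7
```

Call:
step_arm --commands '[{"claw": 0.03, "tx": 0, "ty": 0, "tz": -0.005, "spin": 0}, {"claw": 0.03, "tx": 0, "ty": 0, "tz": -0.006, "spin": 0}, {"claw": 0.03, "tx": 0, "ty": 0, "tz": 0, "spin": 0}, {"claw": 0.03, "tx": 0, "ty": 0, "tz": 0, "spin": 0}, {"claw": 0.03, "tx": 0, "ty": 0, "tz": 0, "spin": 0}]'

```text
time_s: 9.93
tool_pos: [429.9, 113.0, 53.4]
tcp_rot: [0.745, -0.667, -0.0, -0.0]
contact_force: [0.0, 1.3, -2.9]
grip_width: 34.5
```

Run:
```python
from m import *
for i in range(4): st(); bot.snapshot('top')
```

```text
t 9.9333 tcp [429.9 113.   53.4] X [ 0.11  -0.994 -0.   ] Y [-0.994 -0.11  -0.   ] Z [-0.  0. -1.] F [ 0.01  1.26 -2.85] w 34.5
t 9.9833 tcp [429.8 113.   53.2] X [ 0.11  -0.994  0.   ] Y [-0.994 -0.11   0.   ] Z [-0. -0. -1.] F [ 0.08 -0.25 -2.54] w 34.2
t 10.0333 tcp [429.8 113.   53.1] X [ 0.11  -0.994  0.   ] Y [-0.994 -0.11   0.001] Z [-0.001 -0.    -1.   ] F [ 0.11  0.62 -2.57] w 34.6
t 10.0833 tcp [429.8 113.   53. ] X [ 0.11  -0.994  0.   ] Y [-0.994 -0.11   0.001] Z [-0.001 -0.    -1.   ] F [ 0.57 -1.66 -3.06] w 34.6
```

Seat 1: about 2.7 N, full. Put it back and weigh seat 2.

Call:
step_arm --commands '[{"claw": 0.03, "tx": 0, "ty": 0, "tz": 0.005, "spin": 0}, {"claw": 0.03, "tx": 0, "ty": 0, "tz": 0.005, "spin": 0}, {"claw": 0.03, "tx": 0, "ty": 0, "tz": 0.001, "spin": 0}, {"claw": 0.03, "tx": 0, "ty": 0, "tz": 0, "spin": 0}, {"claw": 0.085, "tx": 0, "ty": 0, "tz": 0, "spin": 0}]'

```text
time_s: 10.55
tool_pos: [430.6, 113.5, 43.1]
tcp_rot: [0.745, -0.667, 0.0, -0.001]
contact_force: [1.1, -0.5, 0.2]
grip_width: 45.5
```

Call:
step_arm --commands '[{"claw": 0.085, "tx": 0, "ty": 0, "tz": 0, "spin": 0}, {"claw": 0.085, "tx": 0, "ty": 0, "tz": 0, "spin": 0}, {"claw": 0.085, "tx": 0, "ty": 0, "tz": 0, "spin": 0}, {"claw": 0.085, "tx": 0, "ty": 0, "tz": -0.02, "spin": 0}, {"claw": 0.085, "tx": 0, "ty": 0, "tz": -0.025, "spin": 0}]'

```text
time_s: 10.97
tool_pos: [428.5, 112.1, 85.9]
tcp_rot: [0.745, -0.667, -0.001, 0.003]
contact_force: [-0.5, -0.2, 0.1]
grip_width: 85.0
```

Call:
step_arm --commands '[{"claw": 0.085, "tx": 0.0225, "ty": 0, "tz": 0, "spin": 0}, {"claw": 0.085, "tx": 0.0225, "ty": 0, "tz": 0, "spin": 0}, {"claw": 0.085, "tx": 0, "ty": 0, "tz": 0, "spin": 0}, {"claw": 0.085, "tx": 0, "ty": 0, "tz": 0.02, "spin": 0}, {"claw": 0.085, "tx": 0, "ty": 0, "tz": 0.025, "spin": 0}]'

```text
time_s: 11.38
tool_pos: [436.7, 69.0, 43.2]
tcp_rot: [0.745, -0.667, 0.001, -0.003]
contact_force: [0.5, -0.2, -0.3]
grip_width: 85.1
```

Call:
step_arm --commands '[{"claw": 0.085, "tx": 0, "ty": 0, "tz": 0, "spin": 0}, {"claw": 0.03, "tx": 0, "ty": 0, "tz": 0, "spin": 0}, {"claw": 0.03, "tx": 0, "ty": 0, "tz": 0, "spin": 0}, {"claw": 0.03, "tx": 0, "ty": 0, "tz": 0, "spin": 0}, {"claw": 0.03, "tx": 0, "ty": 0, "tz": 0, "spin": 0}]'

```text
time_s: 11.8
tool_pos: [435.6, 68.9, 43.3]
tcp_rot: [0.745, -0.667, 0.0, -0.001]
contact_force: [0.1, 0.1, -0.2]
grip_width: 38.2
```

Call:
step_arm --commands '[{"claw": 0.03, "tx": 0, "ty": 0, "tz": 0, "spin": 0}, {"claw": 0.03, "tx": 0, "ty": 0, "tz": 0, "spin": 0}, {"claw": 0.03, "tx": 0, "ty": 0, "tz": -0.005, "spin": 0}, {"claw": 0.03, "tx": 0, "ty": 0, "tz": -0.006, "spin": 0}, {"claw": 0.03, "tx": 0, "ty": 0, "tz": 0, "spin": 0}]'

```text
time_s: 12.22
tool_pos: [435.7, 68.8, 54.6]
tcp_rot: [0.745, -0.667, 0.001, -0.001]
contact_force: [0.4, -0.1, -0.6]
grip_width: 34.6
```

Call:
step_arm --commands '[{"claw": 0.03, "tx": 0, "ty": 0, "tz": 0, "spin": 0}, {"claw": 0.03, "tx": 0, "ty": 0, "tz": 0, "spin": 0}, {"claw": 0.03, "tx": 0, "ty": 0, "tz": 0, "spin": 0}]'

```text
time_s: 12.47
tool_pos: [434.8, 68.3, 53.2]
tcp_rot: [0.745, -0.667, -0.0, 0.0]
contact_force: [0.6, -0.7, 0.3]
grip_width: 34.7
```

Call:
step_arm --commands '[{"claw": 0.03, "tx": 0, "ty": 0, "tz": 0, "spin": 0}, {"claw": 0.03, "tx": 0, "ty": 0, "tz": 0, "spin": 0}]'

```text
time_s: 12.63
tool_pos: [434.8, 68.3, 53.1]
tcp_rot: [0.745, -0.667, -0.0, 0.0]
contact_force: [0.2, 0.3, -0.6]
grip_width: 34.7
```

Seat 2: about 0.4 N, empty. Lift it clear while checking the dish and the centrifuge's height near the path.

Call:
step_arm --commands '[{"claw": 0.03, "tx": 0, "ty": 0, "tz": -0.02, "spin": 0}, {"claw": 0.03, "tx": 0, "ty": 0, "tz": -0.03, "spin": 0}, {"claw": 0.03, "tx": 0, "ty": 0, "tz": -0.03, "spin": 0}, {"claw": 0.03, "tx": 0, "ty": 0, "tz": 0, "spin": 0}, {"claw": 0.03, "tx": 0, "ty": 0, "tz": 0, "spin": 0}]'

```text
time_s: 13.05
tool_pos: [435.8, 68.9, 134.7]
tcp_rot: [0.745, -0.667, 0.001, -0.002]
contact_force: [-1.0, -0.2, -2.0]
grip_width: 34.8
```

Run:
```python
from m import *
st(); t=bot.snapshot('top'); s=bot.snapshot('scene'); rect(t,100,(350,190,450,265),28)
for z in (0,100,150,200): print(z,'hingeL',onz(t,415,263,z)[:2].round(),'hingeR',onz(t,485,263,z)[:2].round(),'sc',onz(s,328,288,z)[:2].round(),onz(s,375,352,z)[:2].round())
print('jar',onz(t,331,205,86),'oil',onz(t,282,216,60),'timer',onz(t,452,195,50),'green',onz(t,261,311,60), 'sockets', onz(t,375,185,50))
```

```text
t 13.05 tcp [435.8  68.9 134.7] X [ 0.11  -0.994 -0.002] Y [-0.994 -0.11  -0.004] Z [ 0.004  0.002 -1.   ] F [-1.03 -0.23 -2.01] w 34.8
[ 360  212   57   34 1195] centre [ 513.7 -194. ] sides [ 61.4 156.9  62.  155.3] long axis deg 107.81925500608776
0 hingeL [ 423. -261.] hingeR [ 413. -447.] sc [448. -93.] [ 453. -272.]
100 hingeL [ 406. -240.] hingeR [ 397. -411.] sc [ 411. -161.] [ 415. -320.]
150 hingeL [ 398. -230.] hingeR [ 389. -393.] sc [ 392. -195.] [ 396. -344.]
200 hingeL [ 390. -220.] hingeR [ 381. -375.] sc [ 373. -229.] [ 377. -368.]
jar [570.01841883 -44.26120219  86.        ] oil [555.42697215  83.49809194  60.        ] timer [ 590.41443953 -365.46301738   50.        ] green [313.79034299 144.73083859  60.        ] sockets [ 629.56805063 -165.21594433   50.        ]
```

Dish unmoved (514,-194); centrifuge hinge at about (382,-222,190), clear. Carry to the dish's near end.

Call:
step_arm --commands '[{"claw": 0.03, "tx": 0.0326, "ty": -0.0059, "tz": 0, "spin": 0}, {"claw": 0.03, "tx": 0.0326, "ty": -0.0059, "tz": 0, "spin": 0}, {"claw": 0.03, "tx": 0.0326, "ty": -0.0059, "tz": 0, "spin": 0}, {"claw": 0.03, "tx": 0.0326, "ty": -0.0059, "tz": 0, "spin": 0}, {"claw": 0.03, "tx": 0.0326, "ty": -0.0059, "tz": 0, "spin": 0}]'

```text
time_s: 13.57
tool_pos: [481.4, -91.9, 131.5]
tcp_rot: [0.745, -0.667, -0.001, 0.001]
contact_force: [0.1, -0.0, -0.3]
grip_width: 34.6
```

Call:
step_arm --commands '[{"claw": 0.03, "tx": 0.0326, "ty": -0.0059, "tz": 0, "spin": 0}, {"claw": 0.03, "tx": 0.0326, "ty": -0.0059, "tz": 0, "spin": 0}, {"claw": 0.03, "tx": 0, "ty": 0, "tz": 0, "spin": 0}, {"claw": 0.03, "tx": 0, "ty": 0, "tz": 0.03, "spin": 0}, {"claw": 0.03, "tx": 0, "ty": 0, "tz": 0, "spin": 0}]'

```text
time_s: 13.98
tool_pos: [496.8, -154.0, 97.6]
tcp_rot: [0.744, -0.668, -0.005, 0.003]
contact_force: [-1.7, -0.2, -1.8]
grip_width: 35.1
```

Run:
```python
from m import *
st(); s=snap('wrist','w4.png'); st(); print([np.round(proj(s,(513.7-.299*k,-194+.954*k,28)),0) for k in (-78,0,42,78)])
```

```text
t 13.9833 tcp [ 496.8 -154.    97.6] X [ 0.107 -0.994 -0.003] Y [-0.994 -0.107  0.012] Z [-0.012  0.002 -1.   ] F [-1.7  -0.23 -1.83] w 35.1
t 14.0333 tcp [ 497.8 -153.9   99.6] X [ 0.109 -0.994 -0.002] Y [-0.994 -0.109  0.01 ] Z [-0.01   0.001 -1.   ] F [ 0.17 -0.29 -0.07] w 34.7
[array([270.,  55.]), array([300., 189.]), array([313., 251.]), array([323., 298.])]
```

View pics/w4.png

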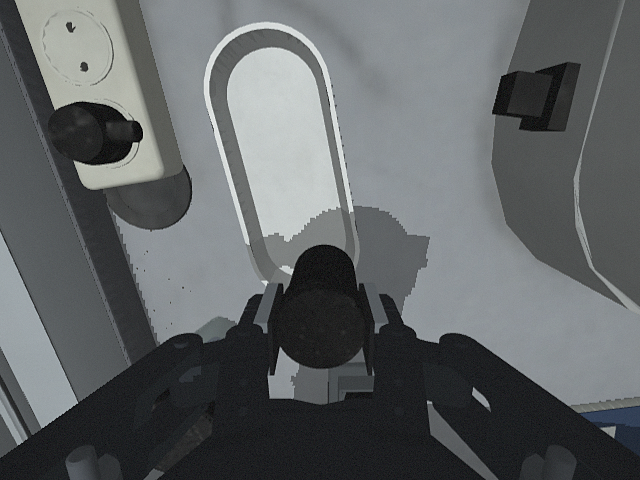

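Wrist view: dish outer rim left edge (234,189), right (347,189), far end (265,22); held canister straight. The dish axis looks a bit farther to +x than from the top view.

Run:
```python
from m import *
st(); s=bot.snapshot('wrist'); st()
for p in ((205,95),(330,90),(234,189),(347,189),(263,283),(357,250),(265,22)): print(p,onz(s,*p,28).round(1))
```

```text
t 14.0333 tcp [ 497.8 -153.9   99.6] X [ 0.109 -0.994 -0.002] Y [-0.994 -0.109  0.01 ] Z [-0.01   0.001 -1.   ] F [ 0.17 -0.29 -0.07] w 34.7
t 14.0833 tcp [ 499.5 -153.7  101.4] X [ 0.111 -0.994 -0.001] Y [-0.994 -0.111  0.006] Z [-0.006 -0.    -1.   ] F [-0.34  0.32  0.48] w 34.8
(205, 95) [ 575.5 -243.1   28. ]
(330, 90) [ 502.6 -254.    28. ]
(234, 189) [ 556.6 -189.3   28. ]
(347, 189) [ 484.9 -197.2   28. ]
(263, 283) [ 534.3 -125.9   28. ]
(357, 250) [ 472.7 -156.9   28. ]
(265, 22) [ 542.8 -284.7   28. ]
```

Call:
step_arm --commands '[{"claw": 0.03, "tx": 0.007, "ty": -0.007, "tz": 0, "spin": 0}, {"claw": 0.03, "tx": 0, "ty": 0, "tz": 0.02, "spin": 0}, {"claw": 0.03, "tx": 0, "ty": 0, "tz": 0.02, "spin": 0}, {"claw": 0.03, "tx": 0, "ty": 0, "tz": 0.015, "spin": 0}, {"claw": 0.03, "tx": 0, "ty": 0, "tz": 0.005, "spin": 0}]'

```text
time_s: 14.5
tool_pos: [508.8, -159.8, 42.2]
tcp_rot: [0.745, -0.667, -0.001, 0.001]
contact_force: [0.1, -0.0, -0.1]
grip_width: 34.5
```

Call:
step_arm --commands '[{"claw": 0.03, "tx": 0, "ty": 0, "tz": 0.003, "spin": 0}, {"claw": 0.03, "tx": 0, "ty": 0, "tz": 0, "spin": 0}, {"claw": 0.03, "tx": 0, "ty": 0, "tz": 0, "spin": 0}]'

```text
time_s: 14.75
tool_pos: [510.0, -160.0, 41.4]
tcp_rot: [0.745, -0.667, 0.001, -0.001]
contact_force: [1.2, 0.5, 0.5]
grip_width: 34.9
```

Call:
step_arm --commands '[{"claw": 0.03, "tx": 0, "ty": 0, "tz": 0.002, "spin": 0}, {"claw": 0.03, "tx": 0, "ty": 0, "tz": 0, "spin": 0}, {"claw": 0.03, "tx": 0, "ty": 0, "tz": 0, "spin": 0}]'

```text
time_s: 15.0
tool_pos: [509.3, -160.0, 38.9]
tcp_rot: [0.745, -0.667, 0.0, -0.0]
contact_force: [0.0, -0.3, -0.9]
grip_width: 34.8
```

Call:
step_arm --commands '[{"claw": 0.03, "tx": 0, "ty": 0, "tz": 0.0015, "spin": 0}, {"claw": 0.03, "tx": 0, "ty": 0, "tz": 0, "spin": 0}, {"claw": 0.03, "tx": 0, "ty": 0, "tz": 0, "spin": 0}]'

```text
time_s: 15.25
tool_pos: [509.4, -160.1, 37.5]
tcp_rot: [0.745, -0.667, 0.001, -0.0]
contact_force: [-1.6, 1.0, 4.4]
grip_width: 34.6
```

Contact; release, then weigh seat 3.

Call:
step_arm --commands '[{"claw": 0.085, "tx": 0, "ty": 0, "tz": 0, "spin": 0}, {"claw": 0.085, "tx": 0, "ty": 0, "tz": 0, "spin": 0}, {"claw": 0.085, "tx": 0, "ty": 0, "tz": 0, "spin": 0}, {"claw": 0.085, "tx": 0, "ty": 0, "tz": 0, "spin": 0}, {"claw": 0.085, "tx": 0, "ty": 0, "tz": -0.02, "spin": 0}]'

```text
time_s: 15.67
tool_pos: [506.0, -159.7, 53.6]
tcp_rot: [0.745, -0.667, -0.003, 0.002]
contact_force: [1.1, 0.4, -0.3]
grip_width: 85.1
```

Call:
step_arm --commands '[{"claw": 0.085, "tx": 0, "ty": 0, "tz": -0.03, "spin": 0}, {"claw": 0.085, "tx": 0, "ty": 0, "tz": -0.03, "spin": 0}, {"claw": 0.085, "tx": -0.038, "ty": 0.0096, "tz": 0, "spin": 0}, {"claw": 0.085, "tx": -0.038, "ty": 0.0096, "tz": 0, "spin": 0}, {"claw": 0.085, "tx": -0.038, "ty": 0.0096, "tz": 0, "spin": 0}]'

```text
time_s: 16.08
tool_pos: [467.3, -49.2, 117.2]
tcp_rot: [0.744, -0.668, 0.0, -0.001]
contact_force: [0.3, 1.4, -1.1]
grip_width: 84.5
```

Call:
step_arm --commands '[{"claw": 0.085, "tx": -0.038, "ty": 0.0096, "tz": 0, "spin": 0}, {"claw": 0.085, "tx": -0.038, "ty": 0.0096, "tz": 0, "spin": 0}, {"claw": 0.085, "tx": 0, "ty": 0, "tz": 0, "spin": 0}, {"claw": 0.085, "tx": 0, "ty": 0, "tz": 0, "spin": 0}, {"claw": 0.085, "tx": 0, "ty": 0, "tz": 0, "spin": 0}]'

```text
time_s: 16.5
tool_pos: [440.4, 23.7, 116.9]
tcp_rot: [0.745, -0.667, 0.0, -0.0]
contact_force: [0.3, 0.1, -0.1]
grip_width: 85.1
```

Run:
```python
from m import *
st(); t=snap('top','top2.png'); cv2.imwrite('pics/t2.png',cv2.resize(t['frame'][170:330,200:480,::-1],(800,457),interpolation=2))
```

```text
t 16.5 tcp [440.4  23.7 116.9] X [ 0.111 -0.994  0.   ] Y [-0.994 -0.111 -0.   ] Z [ 0.  0. -1.] F [ 0.27  0.12 -0.09] w 85.1
```

View pics/t2.png

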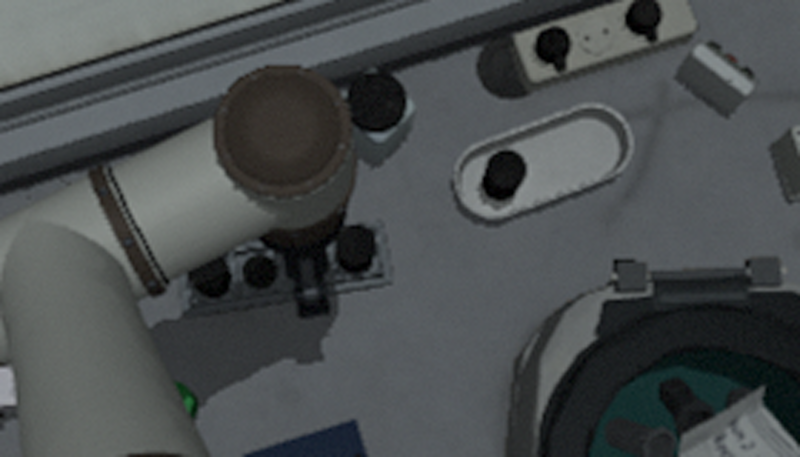

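Canister stands in the dish (505,175 in the crop); the second seat now shows only its dark floor. Weigh seat 3.

Call:
step_arm --commands '[{"claw": 0.085, "tx": 0, "ty": 0, "tz": 0.025, "spin": 0}, {"claw": 0.085, "tx": 0, "ty": 0, "tz": 0.025, "spin": 0}, {"claw": 0.085, "tx": 0, "ty": 0, "tz": 0.025, "spin": 0}, {"claw": 0.085, "tx": 0, "ty": 0, "tz": 0, "spin": 0}, {"claw": 0.03, "tx": 0, "ty": 0, "tz": 0, "spin": 0}]'

```text
time_s: 16.97
tool_pos: [439.9, 22.0, 41.0]
tcp_rot: [0.744, -0.668, -0.001, 0.002]
contact_force: [0.4, -0.4, -0.5]
grip_width: 74.8
```

Call:
step_arm --commands '[{"claw": 0.03, "tx": 0, "ty": 0, "tz": 0, "spin": 0}, {"claw": 0.03, "tx": 0, "ty": 0, "tz": 0, "spin": 0}, {"claw": 0.03, "tx": 0, "ty": 0, "tz": 0, "spin": 0}, {"claw": 0.03, "tx": 0, "ty": 0, "tz": 0, "spin": 0}, {"claw": 0.03, "tx": 0, "ty": 0, "tz": 0, "spin": 0}]'

```text
time_s: 17.38
tool_pos: [441.2, 23.7, 43.3]
tcp_rot: [0.745, -0.667, 0.001, -0.001]
contact_force: [-0.5, -1.2, 6.5]
grip_width: 34.5
```

Call:
step_arm --commands '[{"claw": 0.03, "tx": 0, "ty": 0, "tz": -0.005, "spin": 0}, {"claw": 0.03, "tx": 0, "ty": 0, "tz": -0.006, "spin": 0}, {"claw": 0.03, "tx": 0, "ty": 0, "tz": 0, "spin": 0}, {"claw": 0.03, "tx": 0, "ty": 0, "tz": 0, "spin": 0}, {"claw": 0.03, "tx": 0, "ty": 0, "tz": 0, "spin": 0}]'

```text
time_s: 17.8
tool_pos: [440.2, 23.6, 52.9]
tcp_rot: [0.745, -0.667, -0.0, -0.0]
contact_force: [0.4, 0.0, -1.1]
grip_width: 34.8
```

Call:
step_arm --commands '[{"claw": 0.03, "tx": 0, "ty": 0, "tz": 0, "spin": 0}, {"claw": 0.03, "tx": 0, "ty": 0, "tz": 0, "spin": 0}]'

```text
time_s: 17.97
tool_pos: [440.1, 23.5, 52.6]
tcp_rot: [0.745, -0.667, -0.0, 0.0]
contact_force: [0.8, 0.7, -0.6]
grip_width: 34.8
```

Call:
step_arm --commands '[{"claw": 0.03, "tx": 0, "ty": 0, "tz": 0, "spin": 0}, {"claw": 0.03, "tx": 0, "ty": 0, "tz": 0, "spin": 0}]'

```text
time_s: 18.13
tool_pos: [440.1, 23.5, 52.6]
tcp_rot: [0.745, -0.667, -0.0, 0.0]
contact_force: [-0.6, 0.6, -1.0]
grip_width: 34.3
```

Seat 3: about 0.8 N, empty. Carry it to the dish's middle.

Call:
step_arm --commands '[{"claw": 0.03, "tx": 0, "ty": 0, "tz": -0.02, "spin": 0}, {"claw": 0.03, "tx": 0, "ty": 0, "tz": -0.03, "spin": 0}, {"claw": 0.03, "tx": 0, "ty": 0, "tz": -0.03, "spin": 0}, {"claw": 0.03, "tx": 0, "ty": 0, "tz": 0, "spin": 0}, {"claw": 0.03, "tx": 0, "ty": 0, "tz": 0, "spin": 0}]'

```text
time_s: 18.55
tool_pos: [441.2, 24.0, 134.3]
tcp_rot: [0.745, -0.667, 0.001, -0.002]
contact_force: [-0.7, 0.2, -1.0]
grip_width: 34.7
```

Call:
step_arm --commands '[{"claw": 0.03, "tx": 0, "ty": 0, "tz": 0, "spin": 0}, {"claw": 0.03, "tx": 0, "ty": 0, "tz": 0, "spin": 0}, {"claw": 0.03, "tx": 0, "ty": 0, "tz": 0, "spin": 0}]'

```text
time_s: 18.8
tool_pos: [439.4, 23.2, 131.6]
tcp_rot: [0.745, -0.667, -0.001, 0.001]
contact_force: [-0.4, 0.5, -1.7]
grip_width: 34.7
```

Call:
step_arm --commands '[{"claw": 0.03, "tx": 0.0335, "ty": -0.0081, "tz": 0, "spin": 0}, {"claw": 0.03, "tx": 0.0335, "ty": -0.0081, "tz": 0, "spin": 0}, {"claw": 0.03, "tx": 0.0335, "ty": -0.0081, "tz": 0, "spin": 0}, {"claw": 0.03, "tx": 0.0335, "ty": -0.0081, "tz": 0, "spin": 0}, {"claw": 0.03, "tx": 0, "ty": 0, "tz": 0, "spin": 0}]'

```text
time_s: 19.22
tool_pos: [488.6, -110.1, 131.6]
tcp_rot: [0.744, -0.669, -0.0, 0.001]
contact_force: [0.5, 0.0, -0.8]
grip_width: 34.9
```

Run:
```python
from m import *
st(); t=bot.snapshot('top'); g=t['frame'].min(2); rect(t,100,(340,190,460,265),28); m,a,c=comp(g<45,(362,205,430,250)); print('can1',a,c,onz(t,*c,40))
```

```text
t 19.2167 tcp [ 488.6 -110.1  131.6] X [ 0.106 -0.994  0.001] Y [-0.994 -0.106  0.001] Z [-0.001 -0.001 -1.   ] F [ 0.53  0.01 -0.83] w 34.9
[374 212  43  34 765] centre [ 518.2 -207.1] sides [ 60.3 129.1  60.8 127.8] long axis deg 107.81826115790676
can1 [362 208  29  42 565] [371.47079646 230.62300885] [ 508.30334045 -147.40975706   40.        ]
```

Call:
step_arm --commands '[{"claw": 0.03, "tx": 0.0335, "ty": -0.0081, "tz": 0, "spin": 0}, {"claw": 0.03, "tx": 0.0335, "ty": -0.0081, "tz": 0, "spin": 0}, {"claw": 0.03, "tx": 0.0335, "ty": -0.0081, "tz": 0, "spin": 0}, {"claw": 0.03, "tx": 0, "ty": 0, "tz": 0, "spin": 0}, {"claw": 0.03, "tx": 0, "ty": 0, "tz": 0.02, "spin": 0}]'

```text
time_s: 19.68
tool_pos: [525.2, -204.7, 114.8]
tcp_rot: [0.745, -0.667, 0.003, -0.001]
contact_force: [0.2, 1.1, -0.1]
grip_width: 34.5
```

Call:
step_arm --commands '[{"claw": 0.03, "tx": 0, "ty": 0, "tz": 0.02, "spin": 0}, {"claw": 0.03, "tx": 0, "ty": 0, "tz": 0.02, "spin": 0}, {"claw": 0.03, "tx": 0, "ty": 0, "tz": 0.02, "spin": 0}, {"claw": 0.03, "tx": 0, "ty": 0, "tz": 0.01, "spin": 0}, {"claw": 0.03, "tx": 0, "ty": 0, "tz": 0, "spin": 0}]'

```text
time_s: 20.1
tool_pos: [520.3, -202.2, 39.9]
tcp_rot: [0.745, -0.667, -0.003, 0.002]
contact_force: [-0.5, 0.4, -0.3]
grip_width: 34.6
```

Call:
step_arm --commands '[{"claw": 0.03, "tx": 0, "ty": 0, "tz": 0.003, "spin": 0}, {"claw": 0.03, "tx": 0, "ty": 0, "tz": 0, "spin": 0}, {"claw": 0.03, "tx": 0, "ty": 0, "tz": 0, "spin": 0}]'

```text
time_s: 20.35
tool_pos: [523.3, -203.2, 40.8]
tcp_rot: [0.745, -0.667, 0.001, -0.0]
contact_force: [-0.1, -0.5, -0.1]
grip_width: 34.5
```

Call:
step_arm --commands '[{"claw": 0.03, "tx": 0, "ty": 0, "tz": 0.0015, "spin": 0}, {"claw": 0.03, "tx": 0, "ty": 0, "tz": 0, "spin": 0}, {"claw": 0.03, "tx": 0, "ty": 0, "tz": 0, "spin": 0}]'

```text
time_s: 20.6
tool_pos: [522.8, -203.3, 38.8]
tcp_rot: [0.745, -0.667, 0.0, -0.0]
contact_force: [-1.0, -0.1, -0.8]
grip_width: 34.8
```

Call:
step_arm --commands '[{"claw": 0.03, "tx": 0, "ty": 0, "tz": 0.0015, "spin": 0}, {"claw": 0.03, "tx": 0, "ty": 0, "tz": 0, "spin": 0}, {"claw": 0.03, "tx": 0, "ty": 0, "tz": 0, "spin": 0}]'

```text
time_s: 20.85
tool_pos: [523.0, -203.4, 37.4]
tcp_rot: [0.745, -0.667, 0.001, -0.0]
contact_force: [-0.5, -0.7, 3.8]
grip_width: 34.4
```

Call:
step_arm --commands '[{"claw": 0.085, "tx": 0, "ty": 0, "tz": 0, "spin": 0}, {"claw": 0.085, "tx": 0, "ty": 0, "tz": 0, "spin": 0}, {"claw": 0.085, "tx": 0, "ty": 0, "tz": 0, "spin": 0}, {"claw": 0.085, "tx": 0, "ty": 0, "tz": 0, "spin": 0}, {"claw": 0.085, "tx": 0, "ty": 0, "tz": -0.02, "spin": 0}]'

```text
time_s: 21.27
tool_pos: [519.6, -202.7, 53.4]
tcp_rot: [0.745, -0.667, -0.004, 0.002]
contact_force: [-0.7, -1.0, 0.7]
grip_width: 84.9
```

Call:
step_arm --commands '[{"claw": 0.085, "tx": 0, "ty": 0, "tz": -0.03, "spin": 0}, {"claw": 0.085, "tx": 0, "ty": 0, "tz": -0.03, "spin": 0}, {"claw": 0.085, "tx": -0.0379, "ty": 0.0113, "tz": 0, "spin": 0}, {"claw": 0.085, "tx": -0.0379, "ty": 0.0113, "tz": 0, "spin": 0}, {"claw": 0.085, "tx": -0.0379, "ty": 0.0113, "tz": 0, "spin": 0}]'

```text
time_s: 21.68
tool_pos: [475.7, -93.3, 117.1]
tcp_rot: [0.744, -0.668, 0.0, -0.001]
contact_force: [-0.3, 0.6, 0.8]
grip_width: 84.7
```

Call:
step_arm --commands '[{"claw": 0.085, "tx": -0.0379, "ty": 0.0113, "tz": 0, "spin": 0}, {"claw": 0.085, "tx": -0.0379, "ty": 0.0113, "tz": 0, "spin": 0}, {"claw": 0.085, "tx": 0, "ty": 0, "tz": 0, "spin": 0}, {"claw": 0.085, "tx": 0, "ty": 0, "tz": 0, "spin": 0}, {"claw": 0.085, "tx": 0, "ty": 0, "tz": 0, "spin": 0}]'

```text
time_s: 22.1
tool_pos: [445.7, -21.0, 117.0]
tcp_rot: [0.745, -0.667, 0.0, -0.0]
contact_force: [0.8, 0.1, 0.5]
grip_width: 85.1
```

Run:
```python
from m import *
st(); t=snap('top','top3.png');s=snap('scene','s3.png'); cv2.imwrite('pics/t3.png',np.hstack([cv2.resize(t['frame'][180:300,240:440,::-1],(400,240),interpolation=2),cv2.resize(s['frame'][220:340,260:460,::-1],(400,240),interpolation=2)]))
```

```text
t 22.1 tcp [445.7 -21.  117. ] X [ 0.111 -0.994  0.   ] Y [-0.994 -0.111 -0.001] Z [ 0.001  0.    -1.   ] F [0.75 0.13 0.46] w 85.1
```

View pics/t3.png

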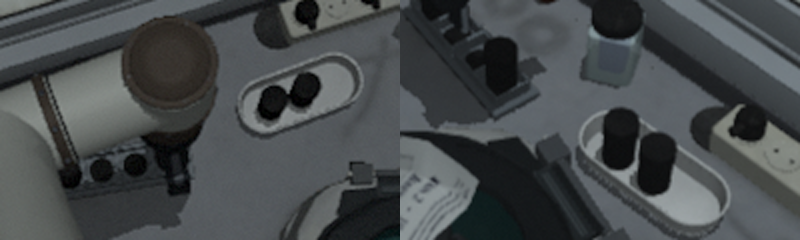

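Both canisters stand in the dish. Weigh seat 4.

Call:
step_arm --commands '[{"claw": 0.085, "tx": 0, "ty": 0, "tz": 0.025, "spin": 0}, {"claw": 0.085, "tx": 0, "ty": 0, "tz": 0.025, "spin": 0}, {"claw": 0.085, "tx": 0, "ty": 0, "tz": 0.025, "spin": 0}, {"claw": 0.085, "tx": 0, "ty": 0, "tz": 0, "spin": 0}, {"claw": 0.03, "tx": 0, "ty": 0, "tz": 0, "spin": 0}]'

```text
time_s: 22.62
tool_pos: [445.0, -22.5, 41.0]
tcp_rot: [0.744, -0.668, -0.001, 0.002]
contact_force: [1.1, -0.5, 1.2]
grip_width: 74.6
```

Call:
step_arm --commands '[{"claw": 0.03, "tx": 0, "ty": 0, "tz": 0, "spin": 0}, {"claw": 0.03, "tx": 0, "ty": 0, "tz": 0, "spin": 0}, {"claw": 0.03, "tx": 0, "ty": 0, "tz": 0, "spin": 0}, {"claw": 0.03, "tx": 0, "ty": 0, "tz": 0, "spin": 0}, {"claw": 0.03, "tx": 0, "ty": 0, "tz": 0, "spin": 0}]'

```text
time_s: 23.03
tool_pos: [446.1, -21.1, 43.3]
tcp_rot: [0.745, -0.667, 0.001, -0.001]
contact_force: [-1.9, -0.4, 6.2]
grip_width: 34.7
```

Call:
step_arm --commands '[{"claw": 0.03, "tx": 0, "ty": 0, "tz": -0.005, "spin": 0}, {"claw": 0.03, "tx": 0, "ty": 0, "tz": -0.006, "spin": 0}, {"claw": 0.03, "tx": 0, "ty": 0, "tz": 0, "spin": 0}, {"claw": 0.03, "tx": 0, "ty": 0, "tz": 0, "spin": 0}, {"claw": 0.03, "tx": 0, "ty": 0, "tz": 0, "spin": 0}]'

```text
time_s: 23.45
tool_pos: [445.2, -21.2, 52.8]
tcp_rot: [0.745, -0.667, -0.0, 0.0]
contact_force: [-0.1, 0.1, -3.9]
grip_width: 34.6
```

Call:
step_arm --commands '[{"claw": 0.03, "tx": 0, "ty": 0, "tz": 0, "spin": 0}, {"claw": 0.03, "tx": 0, "ty": 0, "tz": 0, "spin": 0}]'

```text
time_s: 23.62
tool_pos: [445.2, -21.2, 52.6]
tcp_rot: [0.745, -0.667, -0.0, 0.0]
contact_force: [-0.7, 0.4, -2.6]
grip_width: 34.8
```

Call:
step_arm --commands '[{"claw": 0.03, "tx": 0, "ty": 0, "tz": 0, "spin": 0}, {"claw": 0.03, "tx": 0, "ty": 0, "tz": 0, "spin": 0}]'

```text
time_s: 23.78
tool_pos: [445.3, -21.2, 52.6]
tcp_rot: [0.745, -0.667, -0.0, 0.0]
contact_force: [-0.1, -0.2, -2.7]
grip_width: 34.8
```

Seat 4: about 2.7 N, full. Put it back and go above can_e for a close look.

Call:
step_arm --commands '[{"claw": 0.03, "tx": 0, "ty": 0, "tz": 0.005, "spin": 0}, {"claw": 0.03, "tx": 0, "ty": 0, "tz": 0.005, "spin": 0}, {"claw": 0.03, "tx": 0, "ty": 0, "tz": 0.001, "spin": 0}, {"claw": 0.03, "tx": 0, "ty": 0, "tz": 0, "spin": 0}, {"claw": 0.085, "tx": 0, "ty": 0, "tz": 0, "spin": 0}]'

```text
time_s: 24.2
tool_pos: [446.1, -21.0, 42.5]
tcp_rot: [0.745, -0.667, 0.001, -0.001]
contact_force: [0.3, 0.5, 0.1]
grip_width: 44.9
```

Call:
step_arm --commands '[{"claw": 0.085, "tx": 0, "ty": 0, "tz": 0, "spin": 0}, {"claw": 0.085, "tx": 0, "ty": 0, "tz": 0, "spin": 0}, {"claw": 0.085, "tx": 0, "ty": 0, "tz": 0, "spin": 0}, {"claw": 0.085, "tx": 0, "ty": 0, "tz": -0.03, "spin": 0}, {"claw": 0.085, "tx": 0, "ty": 0, "tz": -0.03, "spin": 0}]'

```text
time_s: 24.62
tool_pos: [444.0, -21.6, 100.9]
tcp_rot: [0.745, -0.667, -0.001, 0.003]
contact_force: [1.4, -0.5, 0.5]
grip_width: 85.1
```

Call:
step_arm --commands '[{"claw": 0.085, "tx": 0, "ty": 0, "tz": -0.03, "spin": 0}, {"claw": 0.085, "tx": -0.0332, "ty": -0.0064, "tz": 0, "spin": 0}, {"claw": 0.085, "tx": -0.0332, "ty": -0.0064, "tz": 0, "spin": 0}, {"claw": 0.085, "tx": -0.0332, "ty": -0.0064, "tz": 0, "spin": 0}, {"claw": 0.085, "tx": -0.0332, "ty": -0.0064, "tz": 0, "spin": 0}]'

```text
time_s: 25.03
tool_pos: [456.1, 114.9, 132.0]
tcp_rot: [0.745, -0.667, 0.0, -0.0]
contact_force: [2.1, 0.5, 0.0]
grip_width: 84.6
```

Call:
step_arm --commands '[{"claw": 0.085, "tx": -0.0332, "ty": -0.0064, "tz": 0, "spin": 0}, {"claw": 0.085, "tx": -0.0332, "ty": -0.0064, "tz": 0, "spin": 0}, {"claw": 0.085, "tx": -0.0332, "ty": -0.0064, "tz": 0, "spin": 0}, {"claw": 0.085, "tx": 0, "ty": 0, "tz": 0, "spin": 0}, {"claw": 0.085, "tx": 0, "ty": 0, "tz": 0, "spin": 0}]'

```text
time_s: 25.45
tool_pos: [464.1, 216.3, 131.2]
tcp_rot: [0.746, -0.666, -0.0, 0.0]
contact_force: [-0.5, -0.6, -0.0]
grip_width: 84.8
```

Run:
```python
from m import *
st(); bot.snapshot('top'); st(); s=snap('wrist','w5.png')
print(proj(s,(464,215,60)))
```

```text
t 25.45 tcp [464.1 216.3 131.2] X [ 0.113 -0.994  0.   ] Y [-0.994 -0.113  0.001] Z [-0.001 -0.    -1.   ] F [-0.48 -0.63 -0.  ] w 84.8
t 25.5 tcp [463.8 215.  131.1] X [ 0.112 -0.994  0.001] Y [-0.994 -0.112  0.001] Z [-0.001 -0.001 -1.   ] F [-0.1  -1.13  0.79] w 84.8
(np.float64(320.14360216882375), np.float64(251.00914121572973))
```

View pics/w5.png

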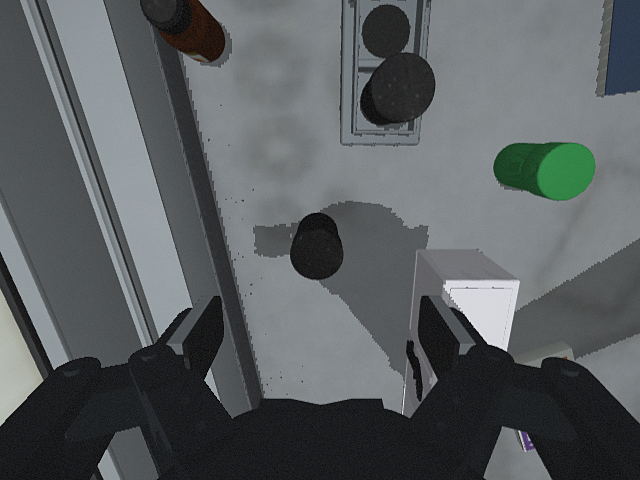

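can_e's cap at (318,253) as predicted (320,251); the cover stands clear at right, and the seats show one full canister at (400,90) and a dark seat floor at (385,30). Grasp can_e and weigh it.

Call:
step_arm --commands '[{"claw": 0.085, "tx": 0, "ty": 0, "tz": 0.035, "spin": 0}, {"claw": 0.085, "tx": 0, "ty": 0, "tz": 0.035, "spin": 0}, {"claw": 0.085, "tx": 0, "ty": 0, "tz": 0.03, "spin": 0}, {"claw": 0.085, "tx": 0, "ty": 0, "tz": 0, "spin": 0}, {"claw": 0.03, "tx": 0, "ty": 0, "tz": 0, "spin": 0}]'

```text
time_s: 25.97
tool_pos: [463.7, 213.0, 31.0]
tcp_rot: [0.745, -0.667, -0.0, 0.002]
contact_force: [0.1, 0.8, 0.5]
grip_width: 74.8
```

Call:
step_arm --commands '[{"claw": 0.03, "tx": 0, "ty": 0, "tz": 0, "spin": 0}, {"claw": 0.03, "tx": 0, "ty": 0, "tz": 0, "spin": 0}, {"claw": 0.03, "tx": 0, "ty": 0, "tz": 0, "spin": 0}, {"claw": 0.03, "tx": 0, "ty": 0, "tz": 0, "spin": 0}, {"claw": 0.03, "tx": 0, "ty": 0, "tz": 0, "spin": 0}]'

```text
time_s: 26.38
tool_pos: [465.5, 215.6, 34.0]
tcp_rot: [0.745, -0.667, 0.0, -0.002]
contact_force: [-0.7, 0.1, 7.0]
grip_width: 34.8
```

Call:
step_arm --commands '[{"claw": 0.03, "tx": 0, "ty": 0, "tz": -0.01, "spin": 0}, {"claw": 0.03, "tx": 0, "ty": 0, "tz": -0.03, "spin": 0}, {"claw": 0.03, "tx": 0, "ty": 0, "tz": -0.03, "spin": 0}, {"claw": 0.03, "tx": 0, "ty": 0, "tz": -0.03, "spin": 0}, {"claw": 0.03, "tx": 0, "ty": 0, "tz": 0, "spin": 0}]'

```text
time_s: 26.8
tool_pos: [467.5, 217.1, 139.0]
tcp_rot: [0.746, -0.666, 0.002, -0.007]
contact_force: [0.2, 1.0, 0.3]
grip_width: 34.7
```

Call:
step_arm --commands '[{"claw": 0.03, "tx": 0, "ty": 0, "tz": 0, "spin": 0}, {"claw": 0.03, "tx": 0, "ty": 0, "tz": 0, "spin": 0}, {"claw": 0.03, "tx": 0, "ty": 0, "tz": 0, "spin": 0}]'

```text
time_s: 27.05
tool_pos: [463.4, 214.1, 130.9]
tcp_rot: [0.745, -0.667, -0.0, 0.001]
contact_force: [-0.4, -0.1, -1.5]
grip_width: 34.7
```

Call:
step_arm --commands '[{"claw": 0.03, "tx": 0, "ty": 0, "tz": 0, "spin": 0}, {"claw": 0.03, "tx": 0, "ty": 0, "tz": 0, "spin": 0}]'

```text
time_s: 27.22
tool_pos: [463.8, 214.3, 130.7]
tcp_rot: [0.745, -0.667, -0.0, 0.001]
contact_force: [0.4, -0.1, -0.8]
grip_width: 34.9
```

Run:
```python
from m import *
f=[]
for i in range(6): bot.snapshot('top'); f.append(bot.get_state()['contact_force'][2])
print(np.round(f,2),np.mean(f)); t=bot.snapshot('top'); rect(t,100,(340,190,460,265),28)
```

```text
[ 0.16 -0.81 -0.05 -0.52 -1.58 -0.15] -0.49165740487385645
[360 212  57  34 648] centre [ 513.8 -194. ] sides [ 61.7 157.   62.3 155.4] long axis deg 108.03794888511386
```

can_e about 0.5 N, empty; dish unmoved. Carry it to the dish's far end.

Call:
step_arm --commands '[{"claw": 0.03, "tx": 0.0388, "ty": -0.0017, "tz": 0, "spin": 0}, {"claw": 0.03, "tx": 0.0388, "ty": -0.0017, "tz": 0, "spin": 0}, {"claw": 0.03, "tx": 0.0388, "ty": -0.0017, "tz": 0, "spin": 0}, {"claw": 0.03, "tx": 0.0388, "ty": -0.0017, "tz": 0, "spin": 0}, {"claw": 0.03, "tx": 0.0388, "ty": -0.0017, "tz": 0, "spin": 0}]'

```text
time_s: 27.98
tool_pos: [494.1, 21.3, 132.0]
tcp_rot: [0.745, -0.667, 0.0, -0.0]
contact_force: [0.4, 0.2, -0.4]
grip_width: 34.5
```

Call:
step_arm --commands '[{"claw": 0.03, "tx": 0.0388, "ty": -0.0017, "tz": 0, "spin": 0}, {"claw": 0.03, "tx": 0.0388, "ty": -0.0017, "tz": 0, "spin": 0}, {"claw": 0.03, "tx": 0.0388, "ty": -0.0017, "tz": 0, "spin": 0}, {"claw": 0.03, "tx": 0.0388, "ty": -0.0017, "tz": 0, "spin": 0}, {"claw": 0.03, "tx": 0.0388, "ty": -0.0017, "tz": 0, "spin": 0}]'

```text
time_s: 28.4
tool_pos: [524.1, -171.0, 132.0]
tcp_rot: [0.745, -0.667, 0.0, -0.0]
contact_force: [0.6, 0.5, -0.1]
grip_width: 34.5
```

Call:
step_arm --commands '[{"claw": 0.03, "tx": 0.0388, "ty": -0.0017, "tz": 0, "spin": 0}, {"claw": 0.03, "tx": 0.0388, "ty": -0.0017, "tz": 0, "spin": 0}, {"claw": 0.03, "tx": 0, "ty": 0, "tz": 0, "spin": 0}, {"claw": 0.03, "tx": 0, "ty": 0, "tz": 0, "spin": 0}, {"claw": 0.03, "tx": 0, "ty": 0, "tz": 0, "spin": 0}]'

```text
time_s: 28.82
tool_pos: [535.5, -245.7, 131.4]
tcp_rot: [0.745, -0.667, -0.001, 0.0]
contact_force: [0.3, 0.4, -0.1]
grip_width: 34.9
```

Run:
```python
from m import *
bot.snapshot('top'); st(); s=snap('wrist','w6.png')
print([np.round(proj(s,p),0) for p in ((536,-245.7,4),(522.5,-203,64))])
```

```text
t 28.8667 tcp [ 535.7 -245.1  131.6] X [ 0.111 -0.994 -0.   ] Y [-0.994 -0.111  0.001] Z [-0.001  0.    -1.   ] F [ 0.67  0.27 -0.22] w 34.8
[array([320., 228.]), array([332., 311.])]
```

View pics/w6.png

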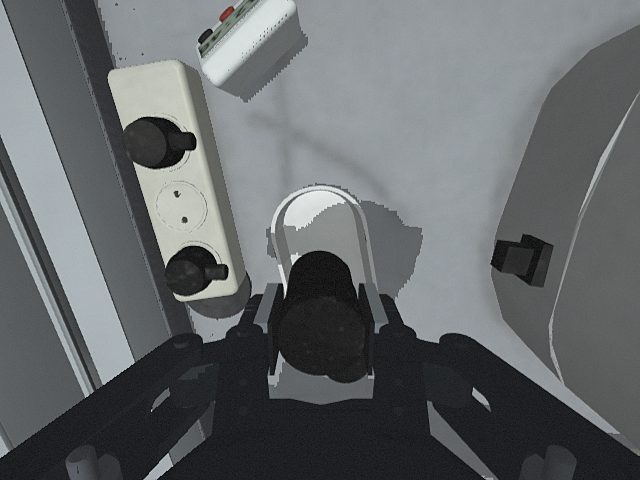

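Dish end seen with floor mid at (322,228), as predicted; the socket strip lies close at left, so I will open only to 50 mm on release. Lower.

Call:
step_arm --commands '[{"claw": 0.03, "tx": 0, "ty": 0, "tz": 0.03, "spin": 0}, {"claw": 0.03, "tx": 0, "ty": 0, "tz": 0.03, "spin": 0}, {"claw": 0.03, "tx": 0, "ty": 0, "tz": 0.02, "spin": 0}, {"claw": 0.03, "tx": 0, "ty": 0, "tz": 0.01, "spin": 0}, {"claw": 0.03, "tx": 0, "ty": 0, "tz": 0, "spin": 0}]'

```text
time_s: 29.33
tool_pos: [534.8, -244.3, 39.8]
tcp_rot: [0.746, -0.666, -0.002, 0.001]
contact_force: [0.2, 0.9, -1.0]
grip_width: 34.8
```

Call:
step_arm --commands '[{"claw": 0.03, "tx": 0, "ty": 0, "tz": 0.002, "spin": 0}, {"claw": 0.03, "tx": 0, "ty": 0, "tz": 0, "spin": 0}, {"claw": 0.03, "tx": 0, "ty": 0, "tz": 0, "spin": 0}]'

```text
time_s: 29.58
tool_pos: [537.1, -245.7, 41.4]
tcp_rot: [0.745, -0.667, 0.001, -0.001]
contact_force: [-0.4, -0.9, -0.3]
grip_width: 34.5
```

Call:
step_arm --commands '[{"claw": 0.03, "tx": 0, "ty": 0, "tz": 0.0015, "spin": 0}, {"claw": 0.03, "tx": 0, "ty": 0, "tz": 0, "spin": 0}, {"claw": 0.03, "tx": 0, "ty": 0, "tz": 0, "spin": 0}]'

```text
time_s: 29.83
tool_pos: [536.2, -245.9, 38.8]
tcp_rot: [0.745, -0.667, 0.0, -0.0]
contact_force: [-0.4, -1.0, -0.6]
grip_width: 34.6
```

Call:
step_arm --commands '[{"claw": 0.03, "tx": 0, "ty": 0, "tz": 0.0015, "spin": 0}, {"claw": 0.03, "tx": 0, "ty": 0, "tz": 0, "spin": 0}, {"claw": 0.03, "tx": 0, "ty": 0, "tz": 0, "spin": 0}]'

```text
time_s: 30.08
tool_pos: [536.5, -246.1, 38.0]
tcp_rot: [0.745, -0.667, 0.001, -0.0]
contact_force: [-1.2, 0.9, 5.3]
grip_width: 34.5
```

Call:
step_arm --commands '[{"claw": 0.05, "tx": 0, "ty": 0, "tz": 0, "spin": 0}, {"claw": 0.05, "tx": 0, "ty": 0, "tz": 0, "spin": 0}, {"claw": 0.05, "tx": 0, "ty": 0, "tz": 0, "spin": 0}, {"claw": 0.05, "tx": 0, "ty": 0, "tz": -0.02, "spin": 0}, {"claw": 0.05, "tx": 0, "ty": 0, "tz": -0.03, "spin": 0}]'

```text
time_s: 30.5
tool_pos: [533.5, -245.2, 83.9]
tcp_rot: [0.745, -0.667, -0.004, 0.002]
contact_force: [0.7, -0.9, 0.1]
grip_width: 50.2
```

Call:
step_arm --commands '[{"claw": 0.05, "tx": 0, "ty": 0, "tz": -0.04, "spin": 0}, {"claw": 0.05, "tx": -0.0386, "ty": 0.0086, "tz": 0, "spin": 0}, {"claw": 0.085, "tx": -0.0386, "ty": 0.0086, "tz": 0, "spin": 0}, {"claw": 0.085, "tx": -0.0386, "ty": 0.0086, "tz": 0, "spin": 0}, {"claw": 0.085, "tx": -0.0386, "ty": 0.0086, "tz": 0, "spin": 0}]'

```text
time_s: 30.92
tool_pos: [483.9, -95.0, 126.9]
tcp_rot: [0.745, -0.667, 0.0, -0.0]
contact_force: [-0.2, 1.3, -0.9]
grip_width: 83.4
```

Call:
step_arm --commands '[{"claw": 0.085, "tx": -0.0386, "ty": 0.0086, "tz": 0, "spin": 0}, {"claw": 0.085, "tx": -0.0386, "ty": 0.0086, "tz": 0, "spin": 0}, {"claw": 0.085, "tx": -0.0386, "ty": 0.0086, "tz": 0, "spin": 0}, {"claw": 0.085, "tx": -0.0386, "ty": 0.0086, "tz": 0, "spin": 0}, {"claw": 0.085, "tx": -0.0386, "ty": 0.0086, "tz": 0, "spin": 0}]'

```text
time_s: 31.33
tool_pos: [419.7, 92.5, 126.9]
tcp_rot: [0.745, -0.667, 0.0, -0.0]
contact_force: [0.9, 1.3, -0.4]
grip_width: 85.0
```

Call:
step_arm --commands '[{"claw": 0.085, "tx": -0.0386, "ty": 0.0086, "tz": 0, "spin": 0}, {"claw": 0.085, "tx": -0.0386, "ty": 0.0086, "tz": 0, "spin": 0}, {"claw": 0.085, "tx": -0.0386, "ty": 0.0086, "tz": 0, "spin": 0}, {"claw": 0.085, "tx": -0.0386, "ty": 0.0086, "tz": 0, "spin": 0}, {"claw": 0.085, "tx": -0.0386, "ty": 0.0086, "tz": 0, "spin": 0}]'

```text
time_s: 31.75
tool_pos: [355.5, 279.7, 127.0]
tcp_rot: [0.745, -0.667, -0.0, -0.0]
contact_force: [0.4, -0.1, -0.5]
grip_width: 84.9
```

Call:
step_arm --commands '[{"claw": 0.085, "tx": -0.0386, "ty": 0.0086, "tz": 0, "spin": 0}, {"claw": 0.085, "tx": 0, "ty": 0, "tz": 0, "spin": 0}, {"claw": 0.085, "tx": 0, "ty": 0, "tz": 0, "spin": 0}, {"claw": 0.085, "tx": 0, "ty": 0, "tz": 0, "spin": 0}]'

```text
time_s: 32.08
tool_pos: [343.4, 315.1, 126.4]
tcp_rot: [0.745, -0.667, 0.0, 0.001]
contact_force: [0.2, -0.6, -0.2]
grip_width: 85.0
```

Run:
```python
from m import *
st(); t=snap('top','top4.png'); s=snap('scene','s4.png'); w=snap('wrist','w7.png')
big=np.vstack([np.hstack([cv2.resize(t['frame'][190:290,240:440,::-1],(400,200),interpolation=2),cv2.resize(s['frame'][170:340,200:460,::-1],(400,200),interpolation=2)]),cv2.resize(w['frame'][:360,:,::-1],(800,390)[:2])])
cv2.imwrite('pics/t4.png',big)
print([np.round(proj(w,p),0) for p in ((343.7,315,67),(376,318,67),(312,312,67))])
```

```text
t 32.0833 tcp [343.4 315.1 126.4] X [ 0.111 -0.994  0.001] Y [-0.994 -0.111  0.001] Z [-0.001 -0.001 -1.   ] F [ 0.16 -0.63 -0.23] w 85.0
[array([321., 258.]), array([270., 257.]), array([370., 259.])]
```

View pics/t4.png

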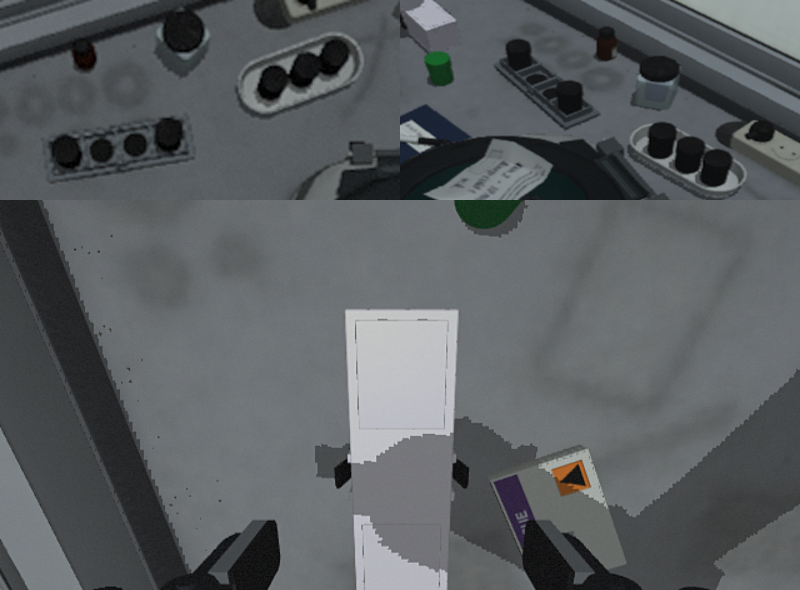

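Three canisters stand in the dish, two full ones in the end seats; the cover stands with its ears centred under the tool at (402,470) of the crop. Grip the cover.

Call:
step_arm --commands '[{"claw": 0.085, "tx": 0, "ty": 0, "tz": 0.03, "spin": 0}, {"claw": 0.085, "tx": 0, "ty": 0, "tz": 0.03, "spin": 0}, {"claw": 0.085, "tx": 0, "ty": 0, "tz": 0.0285, "spin": 0}, {"claw": 0.085, "tx": 0, "ty": 0, "tz": 0, "spin": 0}, {"claw": 0.085, "tx": 0, "ty": 0, "tz": 0, "spin": 0}]'

```text
time_s: 32.65
tool_pos: [343.9, 313.9, 37.7]
tcp_rot: [0.745, -0.667, 0.001, 0.002]
contact_force: [-0.3, -0.3, 0.5]
grip_width: 85.1
```

Call:
step_arm --commands '[{"claw": 0.085, "tx": 0, "ty": 0, "tz": 0, "spin": 0}, {"claw": 0.06, "tx": 0, "ty": 0, "tz": 0, "spin": 0}, {"claw": 0.05, "tx": 0, "ty": 0, "tz": 0, "spin": 0}, {"claw": 0.05, "tx": 0, "ty": 0, "tz": 0, "spin": 0}, {"claw": 0.05, "tx": 0, "ty": 0, "tz": 0, "spin": 0}]'

```text
time_s: 33.07
tool_pos: [344.2, 316.3, 40.6]
tcp_rot: [0.745, -0.667, -0.0, -0.001]
contact_force: [-3.9, -1.4, 10.3]
grip_width: 54.0
```

Call:
step_arm --commands '[{"claw": 0.05, "tx": 0, "ty": 0, "tz": 0, "spin": 0}, {"claw": 0.05, "tx": 0, "ty": 0, "tz": 0, "spin": 0}, {"claw": 0.05, "tx": 0, "ty": 0, "tz": 0, "spin": 0}, {"claw": 0.05, "tx": 0, "ty": 0, "tz": 0, "spin": 0}]'

```text
time_s: 33.4
tool_pos: [344.2, 316.3, 40.6]
tcp_rot: [0.745, -0.667, -0.0, -0.001]
contact_force: [-2.8, -0.8, 11.4]
grip_width: 54.3
```

Call:
step_arm --commands '[{"claw": 0.05, "tx": 0, "ty": 0, "tz": -0.01, "spin": 0}, {"claw": 0.05, "tx": 0, "ty": 0, "tz": -0.02, "spin": 0}, {"claw": 0.05, "tx": 0, "ty": 0, "tz": -0.025, "spin": 0}, {"claw": 0.05, "tx": 0, "ty": 0, "tz": -0.025, "spin": 0}, {"claw": 0.05, "tx": 0, "ty": 0, "tz": -0.02, "spin": 0}]'

```text
time_s: 33.82
tool_pos: [343.9, 315.8, 140.8]
tcp_rot: [0.745, -0.667, -0.0, -0.001]
contact_force: [0.3, 0.6, -1.6]
grip_width: 54.0
```

Call:
step_arm --commands '[{"claw": 0.05, "tx": 0, "ty": 0, "tz": 0, "spin": 0}, {"claw": 0.05, "tx": 0, "ty": 0, "tz": 0, "spin": 0}, {"claw": 0.05, "tx": 0, "ty": 0, "tz": 0, "spin": 0}]'

```text
time_s: 34.07
tool_pos: [343.2, 314.8, 137.9]
tcp_rot: [0.745, -0.667, -0.0, 0.0]
contact_force: [0.0, -0.3, -2.0]
grip_width: 54.1
```

Cover held (TCP–rim 40.6 mm). The regrip shifted about +1.2 mm in y; aim for TCP (438,47).

Call:
step_arm --commands '[{"claw": 0.05, "tx": 0.0277, "ty": -0.0064, "tz": 0, "spin": 0}, {"claw": 0.05, "tx": 0.0277, "ty": -0.0064, "tz": 0, "spin": 0}, {"claw": 0.05, "tx": 0.0277, "ty": -0.0064, "tz": 0, "spin": 0}, {"claw": 0.05, "tx": 0.0277, "ty": -0.0064, "tz": 0, "spin": 0}, {"claw": 0.05, "tx": 0.0277, "ty": -0.0064, "tz": 0, "spin": 0}]'

```text
time_s: 34.48
tool_pos: [390.2, 179.4, 136.9]
tcp_rot: [0.745, -0.667, -0.0, 0.002]
contact_force: [0.5, 0.9, -1.0]
grip_width: 54.4
```

Call:
step_arm --commands '[{"claw": 0.05, "tx": 0.0277, "ty": -0.0064, "tz": 0, "spin": 0}, {"claw": 0.05, "tx": 0.0277, "ty": -0.0064, "tz": 0, "spin": 0}, {"claw": 0.05, "tx": 0.0277, "ty": -0.0064, "tz": 0, "spin": 0}, {"claw": 0.05, "tx": 0.0277, "ty": -0.0064, "tz": 0, "spin": 0}, {"claw": 0.05, "tx": 0.0277, "ty": -0.0064, "tz": 0, "spin": 0}]'

```text
time_s: 34.9
tool_pos: [437.3, 45.5, 136.9]
tcp_rot: [0.745, -0.667, -0.001, 0.001]
contact_force: [0.1, 0.4, -0.6]
grip_width: 54.4
```

Call:
step_arm --commands '[{"claw": 0.05, "tx": 0, "ty": 0, "tz": 0, "spin": 0}, {"claw": 0.05, "tx": 0, "ty": 0, "tz": 0, "spin": 0}, {"claw": 0.05, "tx": 0, "ty": 0, "tz": 0, "spin": 0}, {"claw": 0.05, "tx": 0, "ty": 0, "tz": 0, "spin": 0}]'

```text
time_s: 35.23
tool_pos: [437.5, 47.6, 137.7]
tcp_rot: [0.745, -0.667, -0.0, 0.001]
contact_force: [0.3, -0.4, -1.3]
grip_width: 54.0
```

Run:
```python
from m import *
for i in range(3): st(); w=bot.snapshot('wrist')
g=w['frame'].min(2); rect(w,120,(150,0,480,300),137-40.6+67)
for p in ((0,),): 
  # far top edge of the cover
  row=[v for v in range(20,300) if g[v,320]>100][:1]; print('first bright row',row, onz(w,320,row[0],163) if row else '')
```

```text
t 35.2333 tcp [437.5  47.6 137.7] X [ 0.111 -0.994  0.   ] Y [-0.994 -0.111  0.001] Z [-0.001 -0.001 -1.   ] F [ 0.27 -0.42 -1.28] w 54.0
t 35.2833 tcp [437.6  47.8 137.9] X [ 0.112 -0.994  0.   ] Y [-0.994 -0.112  0.001] Z [-0.001 -0.    -1.   ] F [-0.42 -0.05 -1.32] w 53.8
t 35.3333 tcp [437.7  48.  138.1] X [ 0.112 -0.994  0.   ] Y [-0.994 -0.112  0.001] Z [-0.001 -0.    -1.   ] F [-0.24 -0.43 -1.51] w 54.1
[  240    67   163   233 33675] centre [443.8  -6.5] sides [81.7 51.4 81.7 62.8] long axis deg 100.54533945678538
first bright row [20] [450.21957791 -59.98255432 163.        ]
```

Call:
step_arm --commands '[{"claw": 0.05, "tx": 0.001, "ty": 0, "tz": 0.02, "spin": 0}, {"claw": 0.05, "tx": 0, "ty": 0, "tz": 0.02, "spin": 0}, {"claw": 0.05, "tx": 0, "ty": 0, "tz": 0.02, "spin": 0}, {"claw": 0.05, "tx": 0, "ty": 0, "tz": 0.006, "spin": 0}, {"claw": 0.05, "tx": 0, "ty": 0, "tz": 0, "spin": 0}]'

```text
time_s: 35.8
tool_pos: [437.0, 46.2, 71.1]
tcp_rot: [0.745, -0.667, -0.001, 0.002]
contact_force: [0.2, 0.0, -1.1]
grip_width: 54.0
```

Call:
step_arm --commands '[{"claw": 0.05, "tx": 0, "ty": 0, "tz": 0, "spin": 0}, {"claw": 0.05, "tx": 0, "ty": 0, "tz": 0, "spin": 0}, {"claw": 0.05, "tx": 0, "ty": 0, "tz": 0, "spin": 0}, {"claw": 0.05, "tx": 0, "ty": 0, "tz": 0, "spin": 0}]'

```text
time_s: 36.13
tool_pos: [438.7, 46.6, 73.3]
tcp_rot: [0.745, -0.667, 0.0, -0.001]
contact_force: [0.3, 0.0, -2.1]
grip_width: 54.2
```

Call:
step_arm --commands '[{"claw": 0.05, "tx": 0, "ty": 0, "tz": 0.003, "spin": 0}, {"claw": 0.05, "tx": 0, "ty": 0, "tz": 0.003, "spin": 0}, {"claw": 0.05, "tx": 0, "ty": 0, "tz": 0, "spin": 0}, {"claw": 0.05, "tx": 0, "ty": 0, "tz": 0, "spin": 0}]'

```text
time_s: 36.47
tool_pos: [438.0, 46.1, 66.1]
tcp_rot: [0.745, -0.667, -0.0, 0.0]
contact_force: [-0.7, -0.7, -1.5]
grip_width: 54.1
```

Call:
step_arm --commands '[{"claw": 0.05, "tx": 0, "ty": 0, "tz": 0.003, "spin": 0}, {"claw": 0.05, "tx": 0, "ty": 0, "tz": 0, "spin": 0}, {"claw": 0.05, "tx": 0, "ty": 0, "tz": 0, "spin": 0}]'

```text
time_s: 36.72
tool_pos: [438.0, 46.1, 63.1]
tcp_rot: [0.745, -0.667, -0.0, 0.0]
contact_force: [-0.7, 0.9, -2.0]
grip_width: 54.4
```

Call:
step_arm --commands '[{"claw": 0.05, "tx": 0, "ty": 0, "tz": 0.002, "spin": 0}, {"claw": 0.05, "tx": 0, "ty": 0, "tz": 0, "spin": 0}, {"claw": 0.05, "tx": 0, "ty": 0, "tz": 0, "spin": 0}]'

```text
time_s: 36.97
tool_pos: [438.1, 46.2, 61.2]
tcp_rot: [0.745, -0.667, -0.0, 0.0]
contact_force: [0.9, -0.3, -1.3]
grip_width: 54.0
```

Rim is below the frame top without contact; go on down to home (TCP about 50.6).

Call:
step_arm --commands '[{"claw": 0.05, "tx": 0, "ty": 0, "tz": 0.003, "spin": 0}, {"claw": 0.05, "tx": 0, "ty": 0, "tz": 0.003, "spin": 0}, {"claw": 0.05, "tx": 0, "ty": 0, "tz": 0.002, "spin": 0}, {"claw": 0.05, "tx": 0, "ty": 0, "tz": 0, "spin": 0}, {"claw": 0.05, "tx": 0, "ty": 0, "tz": 0, "spin": 0}]'

```text
time_s: 37.38
tool_pos: [438.0, 46.2, 53.1]
tcp_rot: [0.745, -0.667, -0.0, 0.0]
contact_force: [0.3, 0.0, -1.0]
grip_width: 54.5
```

Call:
step_arm --commands '[{"claw": 0.05, "tx": 0, "ty": 0, "tz": 0.002, "spin": 0}, {"claw": 0.05, "tx": 0, "ty": 0, "tz": 0, "spin": 0}, {"claw": 0.05, "tx": 0, "ty": 0, "tz": 0, "spin": 0}]'

```text
time_s: 37.63
tool_pos: [438.1, 46.2, 51.2]
tcp_rot: [0.745, -0.667, -0.0, 0.0]
contact_force: [0.3, -1.5, -1.7]
grip_width: 54.4
```

Call:
step_arm --commands '[{"claw": 0.05, "tx": 0, "ty": 0, "tz": 0.002, "spin": 0}, {"claw": 0.05, "tx": 0, "ty": 0, "tz": 0, "spin": 0}, {"claw": 0.05, "tx": 0, "ty": 0, "tz": 0, "spin": 0}]'

```text
time_s: 37.88
tool_pos: [438.4, 46.3, 50.6]
tcp_rot: [0.745, -0.667, 0.0, -0.0]
contact_force: [-3.8, 0.5, 10.0]
grip_width: 54.1
```

Contact at 50.6: rim on the plate. Release and rise.

Call:
step_arm --commands '[{"claw": 0.085, "tx": 0, "ty": 0, "tz": 0, "spin": 0}, {"claw": 0.085, "tx": 0, "ty": 0, "tz": 0, "spin": 0}, {"claw": 0.085, "tx": 0, "ty": 0, "tz": 0, "spin": 0}, {"claw": 0.085, "tx": 0, "ty": 0, "tz": 0, "spin": 0}, {"claw": 0.085, "tx": 0, "ty": 0, "tz": 0, "spin": 0}]'

```text
time_s: 38.3
tool_pos: [438.2, 46.2, 49.2]
tcp_rot: [0.745, -0.667, 0.0, 0.0]
contact_force: [-0.4, -0.4, 0.4]
grip_width: 85.2
```

Call:
step_arm --commands '[{"claw": 0.085, "tx": 0, "ty": 0, "tz": -0.02, "spin": 0}, {"claw": 0.085, "tx": 0, "ty": 0, "tz": -0.025, "spin": 0}, {"claw": 0.085, "tx": 0, "ty": 0, "tz": -0.0275, "spin": 0}, {"claw": 0.085, "tx": 0, "ty": 0, "tz": 0, "spin": 0}, {"claw": 0.085, "tx": 0, "ty": 0, "tz": 0, "spin": 0}]'

```text
time_s: 38.72
tool_pos: [439.0, 46.7, 123.1]
tcp_rot: [0.745, -0.667, 0.001, -0.002]
contact_force: [-0.5, 0.7, 0.2]
grip_width: 85.0
```

Run:
```python
from m import *
bot.snapshot('top'); st(); w=snap('wrist','w8.png'); t=bot.snapshot('top'); s=bot.snapshot('scene')
cv2.imwrite('pics/w8c.png',np.hstack([w['frame'][60:390,180:460,::-1],cv2.resize(s['frame'][180:345,210:450,::-1],(480,330),interpolation=2)]))
for p in ((437.9+32*.994,45.9+32*.111,66),(437.9-32*.994,45.9-32*.111,66)): print(np.round(proj(w,p),0))
rect(t,100,(345,190,460,265),28)
```

```text
t 38.7667 tcp [438.   46.3 121.9] X [ 0.11  -0.994 -0.001] Y [-0.994 -0.11  -0.001] Z [ 0.001  0.001 -1.   ] F [-0.13 -0.2   0.07] w 84.9
[270. 258.]
[372. 258.]
[360 218  57  28 409] centre [ 504.1 -193.6] sides [ 60.7 152.7  60.8 151.1] long axis deg 93.6202275494563
```

View pics/w8c.png

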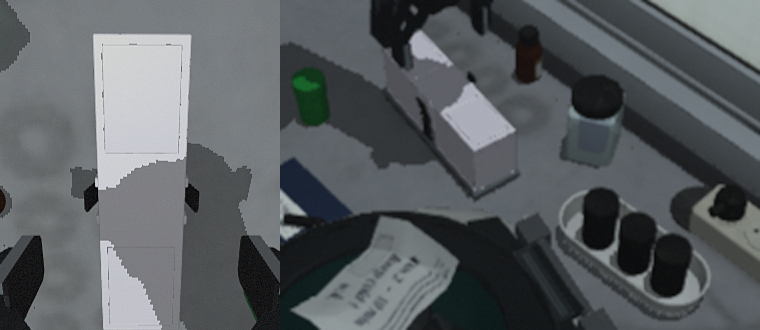

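Cover seated flat; both ears are sprung out symmetrically (about columns 264 and 380, as at the start), and the three canisters stand in the dish with nothing touched by the arm. Hand in.

```bash
python3 -c "
from h import *
print(bot.finish_job()); st()"
```

```text
the job is handed in; nothing more can be done
None
the job is handed in; nothing more can be done
```

The job is done and handed in, at about 39 s of the 210 s allowed; `finish_job` reported no verdict.

- **Cover off:** I squeezed both tabs, lifted the cover off and set it on the bench to the left of the case.
- **Weighing:** There were five canisters, four in the case and one on the bench. The two in the end seats pulled about 2.7 N, so they hold objectives and went back into those seats. The two in the middle seats pulled about 0.4 N and 0.9 N, and the bench one about 0.5 N. Those three are empty, and I stood them in the dish.
- **Cover back on:** It met the case plate at TCP z 50.6 mm, exactly the height expected for home.

**Last checks:**
- The cover looks flat and centred.
- Both ears are sprung out to the same image positions as at the start. I judged this by eye, since the tab angles can't be read.
- The three empties stand upright in the dish.
- The jar and oil bottle look where they were; I did not re-check the timer at the end. I never touched the green look-alike.
- The arm is clear, with the opened fingers reading no force.

Two readings disagreed, neither of which changed the result:
- **Second empty:** Its weight readings scattered from 0.6 to 1.7 N, noisier than the others, but still well below the 2.3 N of a full canister.
- **Dish position:** The final top-view fit gave an odd angle and centre, because the canisters partly hide its floor. The far and near edges in that picture were unchanged.

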